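# Load the drum honer at idle, then set its speed lever

### The arm

A 7-joint arm with a two-finger parallel gripper is mounted at the origin on the work surface. World frame = base frame: x ahead of the robot, y to its left, z up, the work surface at z = 0. Lengths are in mm, angles in rad, forces in N, time in s.
With the tool pointing down it reaches from about 350 to 900 mm from the base axis. Payload 19.9 kg.
Tool frame: the origin (TCP) lies at the very end of the fingers, on their centre line; the grasp point (between the pads) lies 19 mm behind it; z points along the fingers, y is the direction in which the jaws open and shut (so a half turn about z gives the same grasp; the last joint's range is limited). The gripper opens to 85 mm and grips with 20 to 120 N. Pads are 22 mm wide; open, the fingers measure 114 mm over their backs; the gripper's body (76 mm by 85 mm) begins 54 mm behind the grasp point. The pads swing forward as they close: fully open they stand 13 mm farther back than shut.
Start: joints at [1.278, 0.417, -0.01, 1.614, 0.005, 1.111, -0.053], TCP at [155.713, -605.272, 231.26] pointing down, gripper open.
Joint ranges: [-2.81, 2.81], [-0.39, 2.02], [-1.27, 1.25], [0.06, 2.57], [-1.19, 4.33], [0.19, 2], [-2.82, 2.82]. Speed limits (rad/s): [1.89, 1.89, 2.39, 2.39, 3.01, 3.01, 3.01].

### API

Orientations are given as a unit quaternion [w, x, y, z].
In Python, from bench import manip gives the robot as it stands. The module is installed in compiled form; this text tells all that it offers.
- The arm moves only by the tool jog_arm, never from a script. Its argument "increments" is a list of rows, each an object of numbers: "x", "y", "z": the shift along the tool's x, y, z in cm; "rx", "ry", "rz": the turn, a rotation vector about the tool's x, y, z in rad. In form: [{"x": .., "y": .., "z": .., "rx": .., "ry": .., "rz": ..}, ...]. A call has 1 to 10 rows; each row shifts and turns the commanded pose from where the row before left it, along the tool's axes as they then stand; what a row does not reach is not made up. A row lasts 1/10 s, in which the tool goes at most 50 mm and 8.59 degrees, less where a joint would pass 70% of its speed; a pose out of reach is approached as far as the arm can. A call is refused whole if a number of a shift passes 5 or a number of a turn 0.15, either way. A call with a gripper value outside its range is refused whole. "fingers" is the closure, from -1 (fully open) to 1 (shut), set as the call begins (left out, the last holds). The fingers move at their own pace and stop on an object; the grip force is fixed at half the most. Time passes only in rows, so rows that do not move let the fingers close. It gives the time, the measured TCP pose, the force and the opening at its end, in the units of the state.
- manip.sense(): the state, without advancing time (a new reading comes with each control period).
- manip.camera(name): name is "scene" or "top" or "wrist"; returns the picture (480x640x3 uint8, blue, green, red); there is no depth.
- manip.camera_model(name): a dict with "fx", "fy", "cx", "cy" (pixels), "world_to_cam" (4x4, takes a point from world to camera coordinates). Camera axes: x right, y down, z forward; pixel columns grow to the right and rows downward; lengths in mm; the calibration is good to about 2 mm. A picture is of the moment at which its call begins: read the wrist's pose just before it. camera_model takes no time and is no camera call; for the wrist camera it gives the pose at the moment of the call.
- manip.sign_off(): hands the job in, once; it reports no verdict.
The state is a dict: "t": time; "joint_pos": joint angles; "qd": joint speeds; "tau": joint torques, N m; "position": TCP position; "ee_rot": TCP orientation; "contact_force": force on the tool from outside, world axes, zero at the start; "ft_torque": the same for the moment, N m; "opening": finger opening in mm.
Only numpy, scipy, OpenCV 4.12 (cv2) and the standard library are available. Lean on these libraries where they do the work, as an engineer would, in place of code of your own. Each camera call takes 0.05 s, during which the arm holds its last target.

### The job

Bring the honer's speed lever all the way back to idle, against its stop pin, and keep it there while you load the cradle: first lay the broad chisel in the empty end pocket (one stud), then the narrow chisel in the middle pocket (two studs), handles down in the notches and blades pointing to the leather drum; do not let them fall. Then bring the lever up until it lines up with the brass pointer. Leave the pointer, the chisel already in the cradle, the mallet and the jar as they are.

Things in the scene. Friction and masses are not known exactly. Their poses are not given: they have to be found in the camera images.
- speed_lever (a joint): Speed lever on the control box: a flat steel arm turning level about an upright pivot; it stays where left (2 N at the knob moves it). 0 = idle, against the stop pin, arm turned to the right seen from the robot; grows anticlockwise from above to 1.9 rad = full speed. At value q the arm points q - 0.95 rad anticlockwise of the control box's x axis.
- lever_knob (a point): Top centre of the lever's upright black knob, 22 mm across, 76 to 126 mm above the table, 105 mm from the pivot. x points outward along the lever, z up. Nothing else on the box stands higher than the stop pin (80 mm, 60 mm from the pivot).
- control: Grey control box, fixed, 200 x 160 x 50 mm, to the robot's right. Origin on the table under the lever's pivot; x points away from the robot along the box, z up. The box reaches from 50 mm behind to 150 mm ahead of the pivot, 80 mm to each side.
- set_pointer (a joint): Flat brass pointer lying on the control box under the lever, on the same pivot, same zero and same sense as the lever: the lever lines up with it when both values are equal. It is stiff but can be knocked: leave it.
- pointer_tip (a point): Outer point of the brass pointer, 133 mm from the pivot, 56 mm above the table; x points outward along the pointer.
- honer: Drum honer, fixed: cradle on the robot's side, brown leather drum beyond (top at 130 mm, near face at x = 148 mm). Origin on the table under the cradle's middle, x to the drum. Two rails 10 mm thick at x = -40, +40 mm have 3 notches each, 34 mm wide, floor at 45, tops at 67 mm; base top between them at 20 mm. Pockets at y = +60 (1 stud), 0 (2 studs), -60 mm (3 studs, holds the third chisel).
- pocket1 (a point): End pocket marked with one brass stud, farthest from the control box: centre between the rails at the height of the notch floors (45 mm). A seated chisel's origin coincides with it and its x axis with this point's x axis (towards the drum).
- pocket2 (a point): The same point of the middle pocket, marked with two brass studs.
- broad_chisel: A 177 mm chisel of about 0.14 kg: straight pale wooden handle, 110 mm long and 24 x 24 mm square, then a steel blade, 67 mm long, ending in a flat plate 42 mm wide, 45 mm long and 4 mm thick. Origin: centre of the handle's underside, under the middle of its length; x runs along the handle to the blade, z up. Starts on the table at the robot's left.
- broad_chisel_tip (a point): Point 125 mm ahead of the broad chisel's origin, at the end of the blade, 12 mm above its underside.
- narrow_chisel: A 177 mm chisel of about 0.14 kg: straight pale wooden handle, 110 mm long and 24 x 24 mm square, then a steel blade, 67 mm long, 11 mm wide throughout and 6 mm thick. Origin: centre of the handle's underside, under the middle of its length; x runs along the handle to the blade, z up. Starts on the table at the robot's left.
- narrow_chisel_tip (a point): Point 125 mm ahead of the narrow chisel's origin, at the end of the blade, 12 mm above its underside.
- third_chisel: Bystander: a chisel with the same handle and a 22 mm blade, already lying in the three-stud pocket, nearest the control box. Origin as for the other chisels.
- mallet: Bystander: wooden mallet lying on the table beyond the chisels, head 100 x 64 mm, handle 130 mm. Origin on the table under the middle of the head.
- jar: Bystander: jar, 64 mm across and 65 mm tall, on the table nearer the robot than the chisels. Origin: centre of its underside.
Things that resemble listed ones, but are neither listed nor needed, are in the scene too. Leave any green look-alike of the narrow_chisel alone.

How it is judged (in metres and radians):
On the way, in this order (a step that is already met when the one before it is completed fails the run):
1. the speed lever is back at idle (value of joint speed_lever below 0.06 rad), for 0.2 s.
2. the broad chisel lies released in the one-stud pocket, lever still at idle (x of broad_chisel in the frame of pocket1 between -0.016 and 0.016 m and y of broad_chisel in the frame of pocket1 between -0.009 and 0.009 m and z of broad_chisel in the frame of pocket1 between -0.006 and 0.006 m and angle between the x axis of broad_chisel and the x axis of honer, either way round below 0.12 rad and x of broad_chisel_tip in the frame of pocket1 above 0.08 m and linear speed of broad_chisel below 0.03 m/s and contact force between broad_chisel and the fingers below 0.1 N and value of joint speed_lever below 0.08 rad), for 0.2 s.
3. the narrow chisel lies released in the two-stud pocket, the broad one still in its own, lever still at idle (all of step 2 and x of narrow_chisel in the frame of pocket2 between -0.016 and 0.016 m and y of narrow_chisel in the frame of pocket2 between -0.009 and 0.009 m and z of narrow_chisel in the frame of pocket2 between -0.006 and 0.006 m and angle between the x axis of narrow_chisel and the x axis of honer, either way round below 0.12 rad and x of narrow_chisel_tip in the frame of pocket2 above 0.08 m and linear speed of narrow_chisel below 0.03 m/s and contact force between narrow_chisel and the fingers below 0.1 N), for 0.2 s.
4. the lever lines up with the brass pointer (angle between the x axis of lever_knob and the x axis of pointer_tip, either way round below 0.07 rad and velocity of joint speed_lever between -0.05 and 0.05 rad/s), for 0.2 s.
At the end, for the whole second after the job is handed in: Lever at rest within 0.07 rad of the brass pointer; broad chisel in the one-stud and narrow chisel in the two-stud pocket, each within 16 mm along, 9 mm across, 6 mm in height and 0.12 rad of its pocket, blade towards the drum, at rest and released (all of step 4 and x of broad_chisel in the frame of pocket1 between -0.016 and 0.016 m and y of broad_chisel in the frame of pocket1 between -0.009 and 0.009 m and z of broad_chisel in the frame of pocket1 between -0.006 and 0.006 m and angle between the x axis of each of broad_chisel, narrow_chisel and the x axis of honer, either way round below 0.12 rad and x of broad_chisel_tip in the frame of pocket1 above 0.08 m and linear speed of each of broad_chisel, narrow_chisel below 0.03 m/s and contact force between each of broad_chisel, narrow_chisel and the fingers below 0.1 N and x of narrow_chisel in the frame of pocket2 between -0.016 and 0.016 m and y of narrow_chisel in the frame of pocket2 between -0.009 and 0.009 m and z of narrow_chisel in the frame of pocket2 between -0.006 and 0.006 m and x of narrow_chisel_tip in the frame of pocket2 above 0.08 m); the robot touches nothing.
It fails at once if the lever leaves idle (above 0.25 rad) while the first chisel is in place and the narrow one still is not in its pocket (x of broad_chisel in the frame of pocket1 between -0.016 and 0.016 m and y of broad_chisel in the frame of pocket1 between -0.009 and 0.009 m and z of broad_chisel in the frame of pocket1 between -0.006 and 0.006 m and angle between the x axis of broad_chisel and the x axis of honer, either way round below 0.12 rad and x of broad_chisel_tip in the frame of pocket1 above 0.08 m and linear speed of broad_chisel below 0.03 m/s and contact force between broad_chisel and the fingers below 0.1 N and value of joint speed_lever above 0.25 rad and distance between narrow_chisel and pocket2 above 0.04 m).
It fails at once if the brass pointer is shifted more than 5 mm (distance of pointer_tip from where it was at the start of the episode above 0.005 m).
It fails at once if a chisel is let fall: off the fingers with its underside above 100 mm ((height (world z) of broad_chisel above 0.1 m and contact force between broad_chisel and the fingers below 0.05 N) or (height (world z) of narrow_chisel above 0.1 m and contact force between narrow_chisel and the fingers below 0.05 N)).
It fails at once if the third chisel is shifted more than 15 mm (distance of third_chisel from where it was at the start of the episode above 0.015 m).
It fails at once if the mallet or jar is shifted more than 20 mm (distance of any of mallet, jar from where it was at the start of the episode above 0.02 m).
It also fails if it takes over 72 s, if anything falls off the work surface, if the arm or the gripper's body presses on something with over 40 N, if the wrist force passes 120 N, or if a joint passes its speed limit or range.

## Working session

There is one attempt and no reset: what is moved stays moved. The work goes in short steps, Python scripts to look and compute and a tool call to move; the robot and the scene stay as the last step left them, time stands still between calls to the robot, and variables do not carry over. Pictures are saved under pics/ and viewed, and the job is handed in when it is done.

Besides the shell and the picture viewer there is one more tool, called in YAML: its name, and indented under it one key for each argument. jog_arm: Moves the arm, as the interface text tells. Its arguments: {"type":"object","properties":{"increments":{"type":"array"},"fingers":{"type":"number"}},"required":["increments"]}

```bash
mkdir -p pics; ls; python3 - <<'E'
from bench import manip
import cv2,json
print(manip.sense())
for n in("scene","top"):
    cv2.imwrite(f"pics/{n}0.png",manip.camera(n)); print(n,manip.camera_model(n))
E
```

```text
pics
{'t': 0.0, 'joint_pos': array([ 1.27749837,  0.41798785, -0.01030483,  1.61416612,  0.004694  ,
        1.11071143, -0.05298474]), 'qd': array([ 5.06050367e-05, -8.08286699e-04,  6.42462821e-04,  7.32223666e-04,
        8.53671001e-04,  4.21148823e-04, -2.40525876e-04]), 'tau': array([ 1.19918906e-03, -8.64442849e+01,  6.79505356e-01, -4.34917331e+01,
        1.92596018e-02,  7.27770006e-03,  2.41739002e-05]), 'position': array([ 155.62128455, -604.95529379,  230.65499162]), 'ee_rot': array([-6.12572918e-04,  9.92083582e-01,  1.25577769e-01, -1.21129104e-04]), 'contact_force': array([-0.38167354,  0.41907475, -0.71083362]), 'ft_torque': array([ 0.0081988 , -0.0307494 ,  0.03254993]), 'opening': 85.3777557077956}
scene {'fx': 480.52729154688546, 'fy': 480.52729154688546, 'cx': 322.03650669654337, 'cy': 252.91586646017976, 'world_to_cam': array([[ 8.21453818e-02,  9.96496760e-01,  1.56953629e-02,
        -1.13505247e+02],
       [ 7.01244168e-01, -4.66016011e-02, -7.11396449e-01,
        -2.46297704e+02],
       [-7.08172827e-01,  6.94442147e-02, -7.02615647e-01,
         1.61552691e+03],
       [ 0.00000000e+00,  0.00000000e+00,  0.00000000e+00,
         1.00000000e+00]])}
top {'fx': 558.076888293888, 'fy': 558.076888293888, 'cx': 320.1413414368985, 'cy': 236.7883890569568, 'world_to_cam': array([[ 1.02254640e-02, -9.99905072e-01, -9.23509260e-03,
         7.51526807e+01],
       [-9.95922368e-01, -9.35601074e-03, -8.97279319e-02,
         4.79614986e+02],
       [ 8.96330106e-02,  1.01149450e-02, -9.95923497e-01,
         1.53576391e+03],
       [ 0.00000000e+00,  0.00000000e+00,  0.00000000e+00,
         1.00000000e+00]])}
```

View pics/scene0.png

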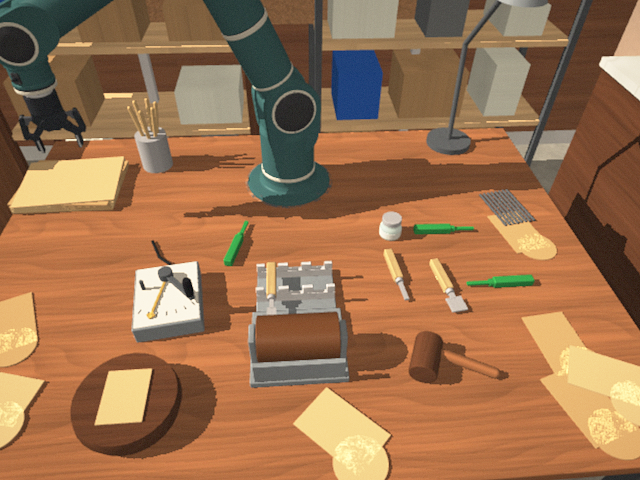

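View pics/top0.png

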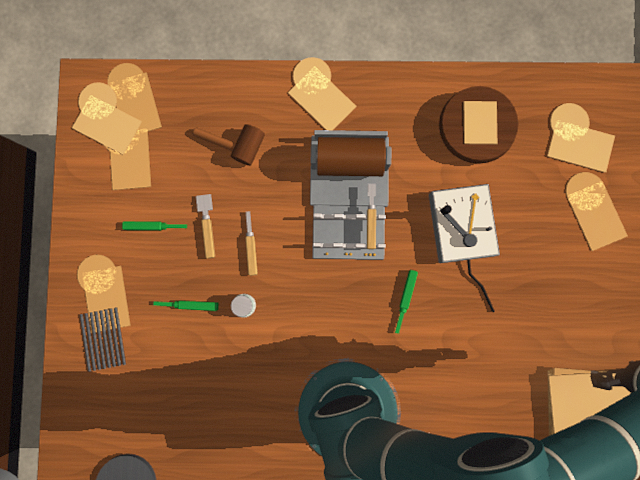

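The top view shows the box at about (465,222): pivot near (470,240), knob (446,210), brass pointer tip (474,195). The honer is at about (348,220), with the broad chisel at (205,225) and the narrow one at (249,243). I'll enlarge these areas next.

```bash
python3 - <<'E'
import cv2,numpy as np
a=cv2.imread("pics/top0.png")
def c(n,x0,y0,x1,y1,s): cv2.imwrite(n,cv2.resize(a[y0:y1,x0:x1],None,fx=s,fy=s,interpolation=cv2.INTER_CUBIC))
c("pics/c1.png",420,175,510,265,6); c("pics/c2.png",185,185,270,285,6); c("pics/c3.png",295,175,400,270,6)
E
```

```text
(no output)
```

View pics/c1.png

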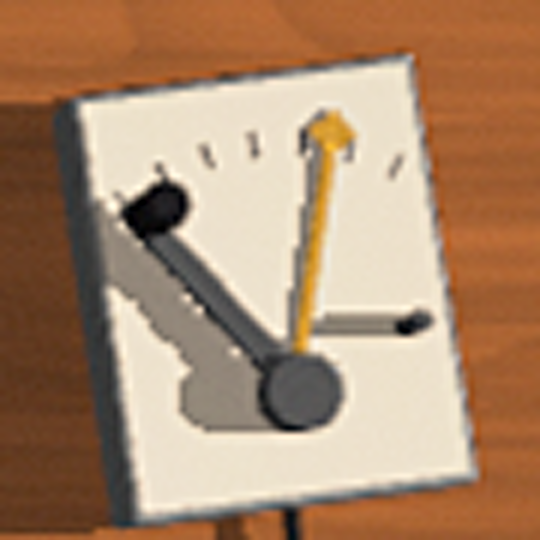

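View pics/c2.png

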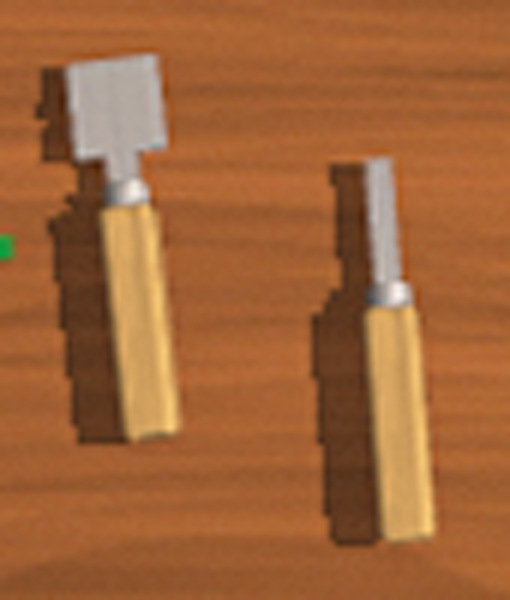

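View pics/c3.png

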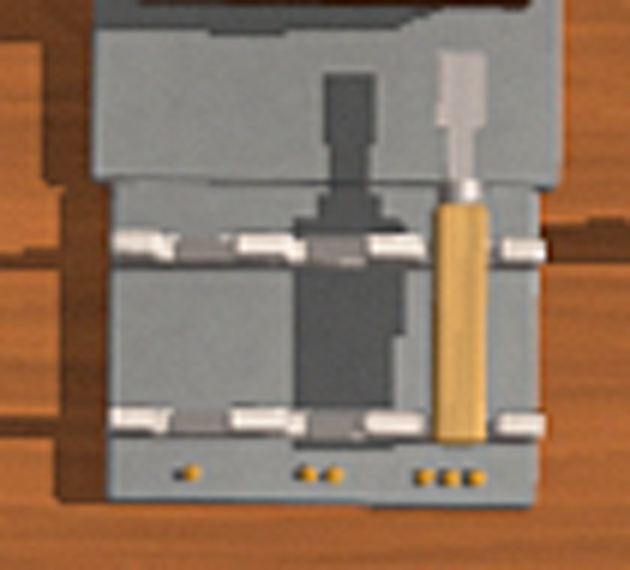

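```bash
cat > h.py <<'E'
import numpy as np,cv2
def ray(m,u,v):
    M=m["world_to_cam"];R=M[:3,:3];t=M[:3,3]
    return -R.T@t, R.T@np.array([(u-m["cx"])/m["fx"],(v-m["cy"])/m["fy"],1.0])
def cast(m,u,v,z):
    C,d=ray(m,u,v); return C+d*(z-C[2])/d[2]
def proj(m,p):
    M=m["world_to_cam"];q=M[:3,:3]@np.asarray(p,float)+M[:3,3]
    return np.array([m["fx"]*q[0]/q[2]+m["cx"],m["fy"]*q[1]/q[2]+m["cy"]])
def tri(m1,p1,m2,p2):
    C1,d1=ray(m1,*p1);C2,d2=ray(m2,*p2);A=np.stack([d1,-d2],1)
    s=np.linalg.lstsq(A,C2-C1,rcond=None)[0];a=C1+d1*s[0];b=C2+d2*s[1];return (a+b)/2,np.linalg.norm(a-b)
E
python3 - <<'E'
from bench import manip
from h import *
a=cv2.imread("pics/top0.png");m=manip.camera_model("top")
hsv=cv2.cvtColor(a,cv2.COLOR_BGR2HSV)
for x,y in((205,240),(212,240),(372,220),(474,210),(327,254),(330,216),(318,216)):print((x,y),hsv[y,x],end=" ")
print()
def blob(mask,x0,y0,x1,y1,z,name,k=1,mina=6):
    s=np.zeros_like(mask);s[y0:y1,x0:x1]=mask[y0:y1,x0:x1]
    n,l,st,c=cv2.connectedComponentsWithStats(s)
    for i in range(1,n):
        if st[i,4]<mina: continue
        ys,xs=np.nonzero(l==i);P=np.array([cast(m,x,y,z)[:2] for x,y in zip(xs,ys)])
        mu=P.mean(0);w,V=np.linalg.eigh(np.cov(P.T));ax=V[:,1]*np.sign(V[0,1])
        L=np.sqrt(12*w)
        print(name,st[i],"c",mu.round(1),"yaw",np.arctan2(ax[1],ax[0]).round(3),"LW",L[::-1].round(1))
Y=cv2.inRange(hsv,(14,70,110),(32,255,255))
blob(Y,185,185,225,285,12,"broad",mina=60);blob(Y,230,185,270,285,12,"narrow",mina=60)
blob(Y,360,180,385,252,57,"third",mina=60);blob(Y,455,180,490,250,56,"ptr",mina=20)
S=cv2.inRange(hsv,(0,0,110),(180,70,255))
blob(S,190,185,225,222,10,"broadblade",mina=20)
blob(S,235,185,260,240,10,"narrowblade",mina=20)
Y2=cv2.inRange(hsv,(12,110,110),(32,255,255));blob(Y2,310,248,390,262,25,"studs",mina=2)
W=cv2.inRange(hsv,(0,0,200),(180,50,255));blob(W,305,205,395,255,67,"rail",mina=8)
D=cv2.inRange(hsv,(0,0,0),(180,255,60));blob(D,435,200,456,216,101,"knob",mina=8);blob(D,484,220,495,235,65,"pin",mina=3)
E
```

```text
(205, 240) [ 17 140 220] (212, 240) [ 17 146 225] (372, 220) [ 17 143 203] (474, 210) [ 17 101 224] (327, 254) [ 18 166 204] (330, 216) [ 13  27 134] (318, 216) [ 13  32 214] 
broad [201 219  15  40 397] c [472.9 395.4] yaw 0.137 LW [111.6  28.3]
narrow [245 236  13  40 378] c [425.5 272.6] yaw 0.105 LW [110.9  26.8]
third [367 209  10  40 334] c [499.1 -60.2] yaw -0.016 LW [110.6  22.8]
ptr [469 193  11  41 149] c [ 550.1 -337. ] yaw -0.155 LW [118.1  12.4]
broadblade [196 194  17  25 293] c [568.9 409.9] yaw 0.177 LW [61.7 41. ]
narrowblade [246 212   8  24 112] c [514.5 282.3] yaw 0.139 LW [69.7 13.5]
studs [368 248   8   1   8] c [448.6 -63.2] yaw -1.561 LW [23.6  0. ]
studs [310 248  80  14 230] c [418.6 -19.6] yaw -1.495 LW [263.7  28.3]
studs [326 253   2   2   4] c [432.1  61.7] yaw -0.151 LW [5.6 5.6]
studs [345 253   3   2   6] c [432.7   7.5] yaw -1.559 LW [8.6 5.3]
studs [349 253   3   3   6] c [431.8  -4. ] yaw -0.775 LW [8.3 6.1]
studs [365 253   3   3   6] c [432.3 -47. ] yaw -1.081 LW [8.1 7. ]
studs [369 253   3   3   7] c [431.1 -59.1] yaw -1.515 LW [7.8 7.3]
studs [373 253   3   3   6] c [431.6 -69.7] yaw -0.776 LW [8.3 6.1]
rail [372 205   3   4   9] c [559.3 -63.3] yaw 0.341 LW [9.8 7. ]
rail [314 214  10   4  28] c [533.8  83.2] yaw 1.385 LW [26.7  7.9]
rail [335 214  11   4  32] c [534.   26.4] yaw 1.446 LW [29.7  8.3]
rail [357 214   9   3  25] c [535.2 -30.2] yaw 1.547 LW [23.2  7.9]
rail [379 215   7   3  20] c [532.9 -87.6] yaw 1.53 LW [18.6  7.8]
rail [314 243   9   4  27] c [454.8  85. ] yaw 1.524 LW [24.7  8.3]
rail [334 243  12   4  36] c [455.   26.8] yaw 1.48 LW [33.   8.2]
rail [356 244   9   3  26] c [453.6 -29. ] yaw 1.553 LW [23.9  7.7]
rail [379 244   6   3  18] c [454.1 -86.7] yaw -1.559 LW [16.4  7.9]
knob [440 205  11  11  69] c [ 546.7 -252.9] yaw -0.902 LW [27. 18.]
pin [486 228   4   3   7] c [ 500. -374.] yaw -1.347 LW [9.3 6.3]
```

```bash
python3 - <<'E'
from bench import manip
from h import *
a=cv2.imread("pics/top0.png");m=manip.camera_model("top")
hsv=cv2.cvtColor(a,cv2.COLOR_BGR2HSV)
W=cv2.inRange(hsv,(10,0,150),(40,70,255));W[:, :425]=0;W[:,510:]=0;W[:175]=0;W[270:]=0
n,l,st,c=cv2.connectedComponentsWithStats(W);i=1+np.argmax(st[1:,4]);print(st[i])
ys,xs=np.nonzero(l==i);P=np.array([cast(m,x,y,50)[:2] for x,y in zip(xs,ys)],np.float32)
r=cv2.minAreaRect(P);print("face",r);b=cv2.boxPoints(r);print(b)
# knob & pivot
for px,z in (((470.0,240.0),60),((470,240),70),((447.5,207.5),126),((445.5,209.5),101),((474.8,197),56)):print(px,z,cast(m,*px,z).round(1))
s=cv2.imread("pics/scene0.png");cv2.imwrite("pics/c4.png",cv2.resize(s[225:345,115:225],None,fx=5,fy=5,interpolation=cv2.INTER_CUBIC))
E
```

```text
[ 433  185   67   76 2920]
face ((519.1224365234375, -318.6001892089844), (194.41323852539062, 154.95643615722656), 7.683895587921143)
[[ 412.42923 -254.81493]
 [ 433.1481  -408.37997]
 [ 625.8157  -382.38544]
 [ 605.0968  -228.8204 ]]
(470.0, 240.0) 60 [ 470.5 -327.4   60. ]
(470, 240) 70 [ 469.6 -324.8   70. ]
(447.5, 207.5) 126 [ 549.4 -252.9  126. ]
(445.5, 209.5) 101 [ 547.6 -253.   101. ]
(474.8, 197) 56 [ 589.2 -343.2   56. ]
```

View pics/c4.png

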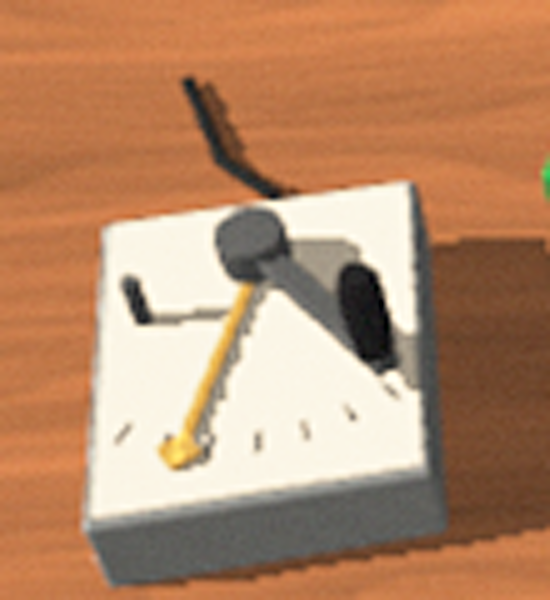

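jog_arm:
  increments:
    - {"rz": -0.124}
    - {"rz": -0.124}
    - {"rz": -0.124}
    - {"rz": -0.124}
    - {"x": 4}
    - {"x": 4}
    - {"x": 4}
    - {"x": 4}
    - {"x": 4}
    - {"x": 4}
  fingers: -1

```text
validation failed for argument at $.in...
```

```bash
cat >> h.py <<'E'
def where():
    from bench import manip
    from scipy.spatial.transform import Rotation as Ro
    s=manip.sense();q=s["ee_rot"];R=Ro.from_quat([q[1],q[2],q[3],q[0]]).as_matrix()
    return s,R
def go(p,phi=None):
    s,R=where();x=R[:,0];ph=np.arctan2(x[1],x[0])
    print("t %.2f"%s["t"],"pos",s["position"].round(1),"phi %.3f"%ph,"down",R[:,2].round(4),"open %.1f"%s["opening"],"F",s["contact_force"].round(1))
    if phi is not None:
        print("rz first total %.3f"%(-((phi-ph+np.pi)%(2*np.pi)-np.pi)))
        R=np.array([[np.cos(phi),np.sin(phi),0],[np.sin(phi),-np.cos(phi),0],[0,0,-1]])
    if p is not None: print("then tool shift cm",(R.T@(np.asarray(p)-s["position"])/10).round(2),"world",(np.asarray(p)-s["position"]).round(1))
E
python3 -c "
from h import *
go((547.5,-253,160),0.748)"
```

```text
t 0.10 pos [ 155.6 -605.   230.7] phi 0.252 down [-4.e-04  1.e-03 -1.e+00] open 85.2 F [-0.2  1.  -0.3]
rz first total -0.496
then tool shift cm [52.67  0.85  7.07] world [391.9 352.  -70.7]
```

jog_arm:
  increments:
    - {"x": 0, "y": 0, "z": 0, "rx": 0, "ry": 0, "rz": -0.124}
    - {"x": 0, "y": 0, "z": 0, "rx": 0, "ry": 0, "rz": -0.124}
    - {"x": 0, "y": 0, "z": 0, "rx": 0, "ry": 0, "rz": -0.124}
    - {"x": 0, "y": 0, "z": 0, "rx": 0, "ry": 0, "rz": -0.124}
    - {"x": 4, "y": 0, "z": 0, "rx": 0, "ry": 0, "rz": 0}
    - {"x": 4, "y": 0, "z": 0, "rx": 0, "ry": 0, "rz": 0}
    - {"x": 4, "y": 0, "z": 0, "rx": 0, "ry": 0, "rz": 0}
    - {"x": 4, "y": 0, "z": 0, "rx": 0, "ry": 0, "rz": 0}
    - {"x": 4, "y": 0, "z": 0, "rx": 0, "ry": 0, "rz": 0}
    - {"x": 4, "y": 0, "z": 0, "rx": 0, "ry": 0, "rz": 0}
  fingers: -1

```text
t: 1.1
position: [332.5, -440.7, 231.1]
ee_rot: [-0.0, 0.931, 0.365, -0.0]
contact_force: [-0.0, -0.1, 0.3]
opening: 85.2
```

jog_arm:
  increments:
    - {"x": 4, "y": 0.1, "z": 1, "rx": 0, "ry": 0, "rz": 0}
    - {"x": 4, "y": 0.1, "z": 1, "rx": 0, "ry": 0, "rz": 0}
    - {"x": 4, "y": 0.1, "z": 1, "rx": 0, "ry": 0, "rz": 0}
    - {"x": 4, "y": 0.1, "z": 1, "rx": 0, "ry": 0, "rz": 0}
    - {"x": 4, "y": 0.1, "z": 1, "rx": 0, "ry": 0, "rz": 0}
    - {"x": 4, "y": 0.1, "z": 1, "rx": 0, "ry": 0, "rz": 0}
    - {"x": 2, "y": 0.1, "z": 0, "rx": 0, "ry": 0, "rz": 0}
    - {"x": 0, "y": 0, "z": 0, "rx": 0, "ry": 0, "rz": 0}
    - {"x": 0, "y": 0, "z": 0, "rx": 0, "ry": 0, "rz": 0}

```text
t: 2.0
position: [526.9, -270.3, 170.9]
ee_rot: [-0.0, 0.931, 0.365, -0.0]
contact_force: [0.1, 0.1, -0.8]
opening: 85.6
```

```bash
python3 -c "
from h import *
from bench import manip
go((547.5,-253,88),0.748)
m=manip.camera_model('wrist');cv2.imwrite('pics/w1.png',manip.camera('wrist'));print(proj(m,(547.5,-253,126)),m['fx'])"
```

```text
t 2.00 pos [ 526.9 -270.3  170.9] phi 0.748 down [-8.e-04  3.e-04 -1.e+00] open 85.6 F [ 0.1  0.1 -0.8]
rz first total 0.000
then tool shift cm [2.69 0.13 8.29] world [ 20.6  17.3 -82.9]
[318.25749274 219.07502386] 356.4535446773488
```

View pics/w1.png

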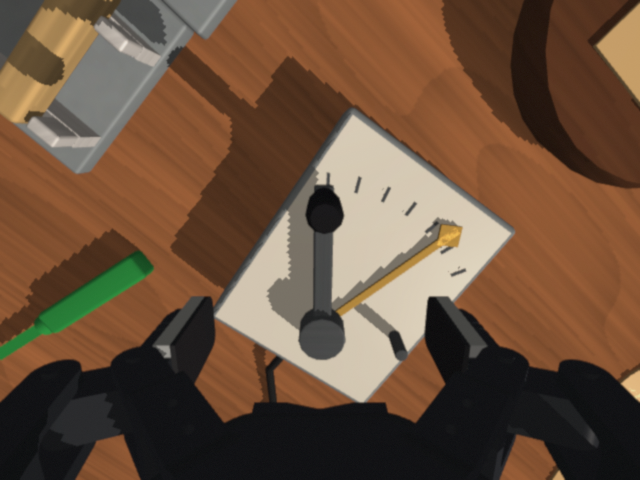

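Knob top is near (324,212), the pivot cap (321,337) and the pointer tip (449,235). The lever lies along tool x, as measured. I'll cast these to refine the positions.

```bash
python3 -c "
from h import *
from bench import manip
m=manip.camera_model('wrist')
k=cast(m,324.5,212,126);p=cast(m,450,234,56);piv=cast(m,321.5,338,72)
import numpy as np
for n,v in (('knob',k),('ptr',p)):
  d=v-np.array([469.8,-325.3,0]);print(n,v.round(1),'r',np.hypot(d[0],d[1]).round(1),'ang',np.arctan2(d[1],d[0]).round(3))
print(piv)
go(tuple(k[:2])+(90,),0.748)
"
```

```text
knob [ 552.2 -253.6  126. ] r 109.3 ang 0.716
ptr [ 593.6 -345.    56. ] r 125.4 ang -0.157
[ 470.6951084  -327.45931042   72.        ]
t 2.05 pos [ 526.4 -271.   171.1] phi 0.747 down [-7.e-04 -1.e-04 -1.e+00] open 85.6 F [ 0.  -1.  -0.1]
rz first total -0.001
then tool shift cm [3.08 0.47 8.11] world [ 25.8  17.5 -81.1]
```

jog_arm:
  increments:
    - {"x": 1.4, "y": 0.15, "z": 0, "rx": 0, "ry": 0, "rz": 0}
    - {"x": 1.4, "y": 0.15, "z": 0, "rx": 0, "ry": 0, "rz": 0}
    - {"x": 0, "y": 0, "z": 2, "rx": 0, "ry": 0, "rz": 0}
    - {"x": 0, "y": 0, "z": 2, "rx": 0, "ry": 0, "rz": 0}
    - {"x": 0, "y": 0, "z": 2, "rx": 0, "ry": 0, "rz": 0}
    - {"x": 0, "y": 0, "z": 2, "rx": 0, "ry": 0, "rz": 0}
    - {"x": 0, "y": 0, "z": 0, "rx": 0, "ry": 0, "rz": 0}

```text
t: 2.75
position: [548.9, -252.6, 89.0]
ee_rot: [-0.001, 0.931, 0.365, -0.001]
contact_force: [-0.4, 0.3, -1.1]
opening: 85.5
```

jog_arm:
  increments:
    - {"x": 0, "y": 0, "z": 0, "rx": 0, "ry": 0, "rz": 0}
    - {"x": 0, "y": 0, "z": 0, "rx": 0, "ry": 0, "rz": 0}
    - {"x": 0, "y": 0, "z": 0, "rx": 0, "ry": 0, "rz": 0}
    - {"x": 0, "y": 0, "z": 0, "rx": 0, "ry": 0, "rz": 0}
    - {"x": 0, "y": 0, "z": 0, "rx": 0, "ry": 0, "rz": 0}
    - {"x": 0, "y": 0, "z": 0, "rx": 0, "ry": 0, "rz": 0}
    - {"x": 0, "y": 0, "z": 0, "rx": 0, "ry": 0, "rz": 0}
    - {"x": 0, "y": 0, "z": 0, "rx": 0, "ry": 0, "rz": 0}
  fingers: 1

```text
t: 3.55
position: [549.9, -253.7, 92.1]
ee_rot: [0.0, 0.931, 0.365, 0.0]
contact_force: [-1.5, -0.0, 7.5]
opening: 20.4
```

```bash
python3 -c "
from h import *
go(None)"
```

```text
t 3.55 pos [ 549.9 -253.7   92.1] phi 0.748 down [ 8.e-04 -3.e-04 -1.e+00] open 20.4 F [-1.5 -0.   7.5]
```

jog_arm:
  increments:
    - {"x": -0.08, "y": 1.26, "z": 0, "rx": 0, "ry": 0, "rz": 0.12}
    - {"x": -0.08, "y": 1.26, "z": 0, "rx": 0, "ry": 0, "rz": 0.12}
    - {"x": -0.08, "y": 1.26, "z": 0, "rx": 0, "ry": 0, "rz": 0.12}
    - {"x": -0.08, "y": 1.26, "z": 0, "rx": 0, "ry": 0, "rz": 0.12}
    - {"x": -0.08, "y": 1.26, "z": 0, "rx": 0, "ry": 0, "rz": 0.12}
    - {"x": -0.08, "y": 1.26, "z": 0, "rx": 0, "ry": 0, "rz": 0.12}

```text
t: 4.15
position: [577.1, -323.1, 92.0]
ee_rot: [0.0, 1.0, 0.011, -0.0]
contact_force: [-11.3, 1.4, 10.8]
opening: 20.5
```

```bash
python3 -c "
from h import *
go(None)"
```

```text
t 4.15 pos [ 577.1 -323.1   92. ] phi 0.023 down [-8.e-04 -3.e-04 -1.e+00] open 20.5 F [-11.3   1.4  10.8]
```

jog_arm:
  increments:
    - {"x": -0.15, "y": 1.26, "z": 0, "rx": 0, "ry": 0, "rz": 0.12}
    - {"x": -0.12, "y": 1.26, "z": 0, "rx": 0, "ry": 0, "rz": 0.12}
    - {"x": -0.08, "y": 1.26, "z": 0, "rx": 0, "ry": 0, "rz": 0.12}
    - {"x": -0.08, "y": 1.26, "z": 0, "rx": 0, "ry": 0, "rz": 0.12}
    - {"x": -0.08, "y": 1.26, "z": 0, "rx": 0, "ry": 0, "rz": 0.12}
    - {"x": -0.08, "y": 1.26, "z": 0, "rx": 0, "ry": 0, "rz": 0.12}
    - {"x": 0, "y": 0, "z": 0, "rx": 0, "ry": 0, "rz": 0}

```text
t: 4.85
position: [550.8, -394.0, 92.1]
ee_rot: [0.0, 0.94, -0.342, 0.0]
contact_force: [-2.8, 1.4, 7.5]
opening: 20.3
```

```bash
python3 -c "
from h import *
go(None)"
```

```text
t 4.85 pos [ 550.8 -394.    92.1] phi -0.699 down [-2.e-04 -1.e-03 -1.e+00] open 20.3 F [-2.8  1.4  7.5]
```

jog_arm:
  increments:
    - {"x": -0.02, "y": 0.63, "z": 0, "rx": 0, "ry": 0, "rz": 0.06}
    - {"x": -0.02, "y": 0.6, "z": 0, "rx": 0, "ry": 0, "rz": 0.06}
    - {"x": 0, "y": 0.3, "z": 0, "rx": 0, "ry": 0, "rz": 0.02}
    - {"x": 0, "y": 0, "z": 0, "rx": 0, "ry": 0, "rz": 0}

```text
t: 5.25
position: [543.6, -401.0, 92.1]
ee_rot: [-0.002, 0.915, -0.403, 0.001]
contact_force: [7.3, 11.8, 5.6]
opening: 20.2
```

```bash
python3 -c "
from h import *
go(None)"
```

```text
t 5.25 pos [ 543.6 -401.    92.1] phi -0.831 down [ 0.003   0.0021 -1.    ] open 20.2 F [ 7.3 11.8  5.6]
```

jog_arm:
  increments:
    - {"x": 0, "y": 0.1, "z": 0, "rx": 0, "ry": 0, "rz": 0}
    - {"x": 0, "y": 0, "z": 0, "rx": 0, "ry": 0, "rz": 0}
    - {"x": 0, "y": 0, "z": 0, "rx": 0, "ry": 0, "rz": 0}

```text
t: 5.55
position: [543.6, -401.1, 92.1]
ee_rot: [-0.002, 0.915, -0.403, 0.001]
contact_force: [10.1, 12.3, 5.8]
opening: 19.5
```

jog_arm:
  increments:
    - {"x": 0, "y": 0, "z": 0, "rx": 0, "ry": 0, "rz": 0}
    - {"x": 0, "y": 0, "z": 0, "rx": 0, "ry": 0, "rz": 0}
    - {"x": 0, "y": 0, "z": 0, "rx": 0, "ry": 0, "rz": 0}
    - {"x": 0, "y": 0, "z": 0, "rx": 0, "ry": 0, "rz": 0}
    - {"x": 0, "y": 0, "z": 0, "rx": 0, "ry": 0, "rz": 0}
    - {"x": 0, "y": 0, "z": 0, "rx": 0, "ry": 0, "rz": 0}
  fingers: -1

```text
t: 6.15
position: [540.5, -404.1, 91.2]
ee_rot: [0.0, 0.915, -0.404, -0.0]
contact_force: [-0.2, -0.6, -0.5]
opening: 85.8
```

jog_arm:
  increments:
    - {"x": 0, "y": 0, "z": -3, "rx": 0, "ry": 0, "rz": 0}
    - {"x": 0, "y": 0, "z": -3, "rx": 0, "ry": 0, "rz": 0}
    - {"x": 0, "y": 0, "z": -3, "rx": 0, "ry": 0, "rz": 0}
    - {"x": 0, "y": 0, "z": -2, "rx": 0, "ry": 0, "rz": 0}
    - {"x": 0, "y": 0, "z": 0, "rx": 0, "ry": 0, "rz": 0}

```text
t: 6.65
position: [541.6, -404.9, 204.5]
ee_rot: [0.0, 0.915, -0.404, 0.002]
contact_force: [0.5, 0.2, -0.2]
opening: 85.5
```

```bash
python3 -c "
from h import *
from bench import manip
go((474,395.5,120),0.137)
cv2.imwrite('pics/w2.png',manip.camera('wrist'))
m=manip.camera_model('wrist');np.save('w2.npy',m['world_to_cam']);print(m)"
```

```text
t 6.65 pos [ 541.6 -404.9  204.5] phi -0.832 down [ 0.0038 -0.0025 -1.    ] open 85.5 F [ 0.5  0.2 -0.2]
rz first total -0.969
then tool shift cm [  4.24 -80.21   8.45] world [-67.6 800.4 -84.5]
{'fx': 356.4535446773488, 'fy': 356.4535446773488, 'cx': 319.465750640657, 'cy': 237.65613833405916, 'world_to_cam': array([[-7.39917052e-01, -6.72695885e-01, -1.73292003e-03,
         1.28789813e+02],
       [-6.47180103e-01,  7.11144010e-01,  2.74649071e-01,
         6.12197889e+02],
       [-1.83522944e-01,  2.04339042e-01, -9.61542971e-01,
         5.33630727e+02],
       [ 0.00000000e+00,  0.00000000e+00,  0.00000000e+00,
         1.00000000e+00]])}
```

View pics/w2.png

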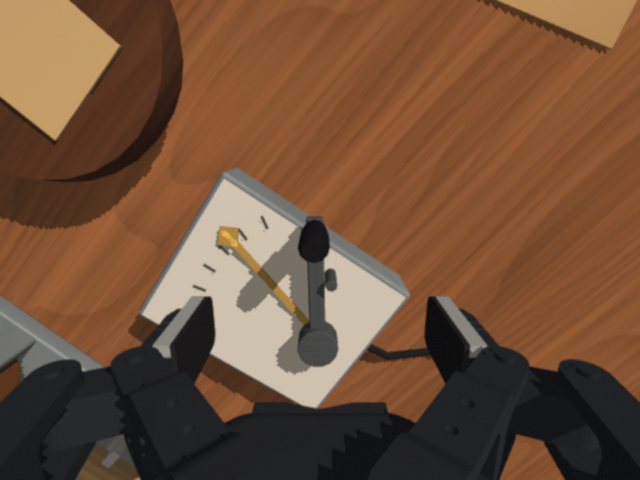

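Lever arm rests against the stop pin (pin at (331,279)). The pointer tip at (228,237) is undisturbed. Next I'll go to the broad chisel.

jog_arm:
  increments:
    - {"x": 0, "y": 0, "z": 0, "rx": 0, "ry": 0, "rz": -0.121}
    - {"x": 0, "y": 0, "z": 0, "rx": 0, "ry": 0, "rz": -0.121}
    - {"x": 0, "y": 0, "z": 0, "rx": 0, "ry": 0, "rz": -0.121}
    - {"x": 0, "y": 0, "z": 0, "rx": 0, "ry": 0, "rz": -0.121}
    - {"x": 0, "y": 0, "z": 0, "rx": 0, "ry": 0, "rz": -0.121}
    - {"x": 0, "y": 0, "z": 0, "rx": 0, "ry": 0, "rz": -0.121}
    - {"x": 0, "y": 0, "z": 0, "rx": 0, "ry": 0, "rz": -0.121}
    - {"x": 0, "y": 0, "z": 0, "rx": 0, "ry": 0, "rz": -0.122}
    - {"x": 0.2, "y": -2, "z": 0, "rx": 0, "ry": 0, "rz": 0}
    - {"x": 0.2, "y": -4, "z": 0, "rx": 0, "ry": 0, "rz": 0}

```text
t: 7.7
position: [535.1, -345.6, 199.6]
ee_rot: [-0.0, 0.998, 0.067, -0.001]
contact_force: [0.9, -0.1, 0.2]
opening: 85.2
```

jog_arm:
  increments:
    - {"x": 0.2, "y": -4, "z": 0, "rx": 0, "ry": 0, "rz": 0}
    - {"x": 0.2, "y": -4, "z": 0, "rx": 0, "ry": 0, "rz": 0}
    - {"x": 0.2, "y": -4, "z": 0, "rx": 0, "ry": 0, "rz": 0}
    - {"x": 0.2, "y": -4, "z": 0, "rx": 0, "ry": 0, "rz": 0}
    - {"x": 0.2, "y": -4, "z": 0, "rx": 0, "ry": 0, "rz": 0}
    - {"x": 0.2, "y": -4, "z": 0, "rx": 0, "ry": 0, "rz": 0}
    - {"x": 0.2, "y": -4, "z": 0, "rx": 0, "ry": 0, "rz": 0}
    - {"x": 0.2, "y": -4, "z": 0, "rx": 0, "ry": 0, "rz": 0}
    - {"x": 0.2, "y": -4, "z": 0, "rx": 0, "ry": 0, "rz": 0}
    - {"x": 0.2, "y": -4, "z": 0, "rx": 0, "ry": 0, "rz": 0}

```text
t: 8.7
position: [500.8, 56.5, 200.5]
ee_rot: [-0.0, 0.998, 0.068, -0.001]
contact_force: [1.5, 0.1, 0.2]
opening: 85.4
```

```bash
python3 -c "
from h import *
go((474,395.5,120),0.137)"
```

```text
t 8.70 pos [500.8  56.5 200.5] phi 0.137 down [-1.1e-03  1.0e-04 -1.0e+00] open 85.4 F [1.5 0.1 0.2]
rz first total -0.000
then tool shift cm [  1.98 -33.95   8.05] world [-26.8 339.  -80.5]
```

```bash
python3 -c "
from h import *
from bench import manip
m=manip.camera_model('wrist');cv2.imwrite('pics/w3.png',manip.camera('wrist'));np.save('w3.npy',m['world_to_cam'])
print([proj(m,(494,y,45)).round(1) for y in (59,-1)])"
```

```text
[array([313.7, 228.9]), array([382.1, 237.9])]
```

View pics/w3.png

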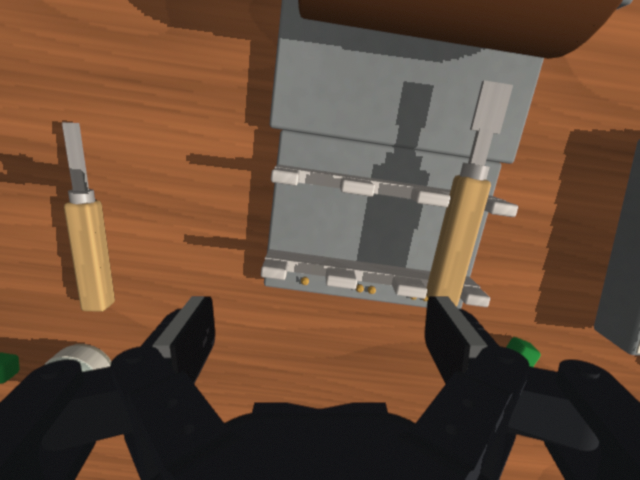

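jog_arm:
  increments:
    - {"x": 0.2, "y": -4, "z": 0, "rx": 0, "ry": 0, "rz": 0}
    - {"x": 0.2, "y": -4, "z": 0, "rx": 0, "ry": 0, "rz": 0}
    - {"x": 0.2, "y": -4, "z": 0, "rx": 0, "ry": 0, "rz": 0}
    - {"x": 0.2, "y": -4, "z": 0, "rx": 0, "ry": 0, "rz": 0}
    - {"x": 0.2, "y": -4, "z": 0, "rx": 0, "ry": 0, "rz": 0}
    - {"x": 0.2, "y": -4, "z": 0, "rx": 0, "ry": 0, "rz": 0}
    - {"x": 0.2, "y": -4, "z": 0, "rx": 0, "ry": 0, "rz": 0}
    - {"x": 0.2, "y": -4, "z": 0, "rx": 0, "ry": 0, "rz": 0}
    - {"x": -3, "y": 0, "z": 0, "rx": 0, "ry": 0, "rz": 0}
    - {"x": 0, "y": 0, "z": 0, "rx": 0, "ry": 0, "rz": 0}

```text
t: 9.75
position: [440.4, 371.2, 200.0]
ee_rot: [0.0, 0.998, 0.071, -0.002]
contact_force: [0.4, -0.8, -0.1]
opening: 85.5
```

```bash
python3 -c "
from h import *
from bench import manip
go((474,395.5,120),0.137)
m=manip.camera_model('wrist');cv2.imwrite('pics/w4.png',manip.camera('wrist'));np.save('w4.npy',m['world_to_cam'])"
```

```text
t 9.75 pos [440.4 371.2 200. ] phi 0.141 down [-3.e-03 -8.e-04 -1.e+00] open 85.5 F [ 0.4 -0.8 -0.1]
rz first total 0.004
then tool shift cm [ 3.66 -1.95  8.  ] world [ 33.6  24.3 -80. ]
```

View pics/w4.png

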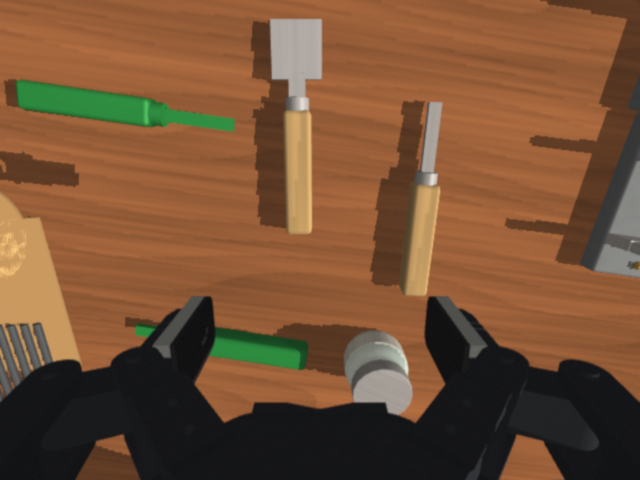

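W4 shows the broad handle spanning (298,110)-(299,233) and the narrow handle (427,185)-(415,293). W3 shows the rail blocks, and pocket 1 is free. I'll cross-check both against the top view.

```bash
cat > meas.py <<'E'
from h import *
def blobs(img,m,lo,hi,box,z,name,mina):
    hsv=cv2.cvtColor(img,cv2.COLOR_BGR2HSV);k=cv2.inRange(hsv,lo,hi);x0,y0,x1,y1=box
    s=np.zeros_like(k);s[y0:y1,x0:x1]=k[y0:y1,x0:x1]
    n,l,st,c=cv2.connectedComponentsWithStats(s)
    for i in range(1,n):
        if st[i,4]<mina: continue
        ys,xs=np.nonzero(l==i);P=np.array([cast(m,x,y,z)[:2] for x,y in zip(xs,ys)])
        mu=P.mean(0);w,V=np.linalg.eigh(np.cov(P.T));ax=V[:,1]*np.sign(V[0,1])
        print(name,st[i][:4],"c",mu.round(1),"yaw",np.arctan2(ax[1],ax[0]).round(3),"LW",np.sqrt(12*w)[::-1].round(1))
E
python3 - <<'E'
from meas import *
from bench import manip
m=manip.camera_model("wrist")
m["world_to_cam"]=np.load("w4.npy");a=cv2.imread("pics/w4.png")
blobs(a,m,(12,70,110),(32,255,255),(270,100,330,240),12,"broad",300)
blobs(a,m,(12,70,110),(32,255,255),(395,175,445,300),12,"narrow",300)
m["world_to_cam"]=np.load("w3.npy");a=cv2.imread("pics/w3.png")
blobs(a,m,(0,0,185),(180,50,255),(255,160,530,310),67,"rail",30)
blobs(a,m,(12,70,110),(32,255,255),(55,195,120,315),12,"narrow",300)
E
```

```text
broad [270 100  60 140] c [474.7 386.5] yaw 0.076 LW [125.5  43.2]
narrow [395 175  50 125] c [423.  262.7] yaw 0.12 LW [118.9  36.5]
rail [479 166   9  14] c [561.5 -63.3] yaw -0.053 LW [10.   4.9]
rail [274 171  35  14] c [538.2  82.7] yaw -1.464 LW [24.6  7.9]
rail [344 182  35  13] c [537.4  27.3] yaw -1.497 LW [26.7  8. ]
rail [419 193  31  13] c [536.6 -30.6] yaw 1.564 LW [23.3  7.5]
rail [494 204  24  12] c [536.3 -88.2] yaw 1.547 LW [17.9  7.4]
rail [263 262  34  17] c [460.   83.1] yaw -1.174 LW [27.  10.2]
rail [328 271  35  18] c [458.8  27.4] yaw -1.28 LW [28.3 11.1]
rail [398 287  29  11] c [456.8 -30.1] yaw 1.565 LW [23.   7.3]
rail [469 296  21  10] c [456.6 -87.6] yaw 1.535 LW [17.4  7.1]
narrow [ 55 195  65 120] c [425.4 270.6] yaw -0.16 LW [127.8  56.5]
```

```bash
python3 - <<'E'
from meas import *
from bench import manip
m=manip.camera_model("wrist")
m["world_to_cam"]=np.load("w4.npy");a=cv2.imread("pics/w4.png")
h=cv2.cvtColor(a,cv2.COLOR_BGR2HSV);print(h[180,298],h[180,309],h[180,330],h[240,420],h[240,431],h[240,445])
for lo in ((13,70,175),(15,70,150)):
  blobs(a,m,lo,(32,170,255),(270,100,330,240),12,"broad",300)
  blobs(a,m,lo,(32,170,255),(395,175,445,300),12,"narrow",300)
E
```

```text
[ 18 128 194] [ 19 124 227] [ 12 159 152] [ 17 126 207] [ 17 125 210] [ 12 160 163]
broad [287 111  26 123] c [475.8 392.9] yaw 0.141 LW [109.5  21.9]
narrow [407 187  34 109] c [427.7 266.5] yaw 0.101 LW [109.   20.5]
broad [286 110  26 124] c [476.4 393.5] yaw 0.137 LW [111.   22.7]
narrow [406 185  34 111] c [427.9 267.4] yaw 0.101 LW [111.1  21. ]
```

jog_arm:
  increments:
    - {"x": 2.0, "y": -0.9, "z": 0, "rx": 0, "ry": 0, "rz": 0}
    - {"x": 2.0, "y": -0.9, "z": 0, "rx": 0, "ry": 0, "rz": 0}
    - {"x": 0, "y": 0, "z": 3, "rx": 0, "ry": 0, "rz": 0}
    - {"x": 0, "y": 0, "z": 3, "rx": 0, "ry": 0, "rz": 0}
    - {"x": 0, "y": 0, "z": 3, "rx": 0, "ry": 0, "rz": 0}
    - {"x": 0, "y": 0, "z": 3, "rx": 0, "ry": 0, "rz": 0}
    - {"x": 0, "y": 0, "z": 2, "rx": 0, "ry": 0, "rz": 0}
    - {"x": 0, "y": 0, "z": 0, "rx": 0, "ry": 0, "rz": 0}
  fingers: -0.4

```text
t: 10.6
position: [480.6, 391.5, 58.2]
ee_rot: [0.001, 0.998, 0.068, -0.002]
contact_force: [-0.1, -0.1, 0.3]
opening: 59.8
```

```bash
python3 -c "
from h import *
from bench import manip
go((478,394.5,5),0.139)
cv2.imwrite('pics/w5.png',manip.camera('wrist'))"
```

```text
t 10.60 pos [480.6 391.5  58.2] phi 0.136 down [-0.0038 -0.0031 -1.    ] open 59.8 F [-0.1 -0.1  0.3]
rz first total -0.003
then tool shift cm [-0.21 -0.33  5.32] world [ -2.6   3.  -53.2]
```

View pics/w5.png

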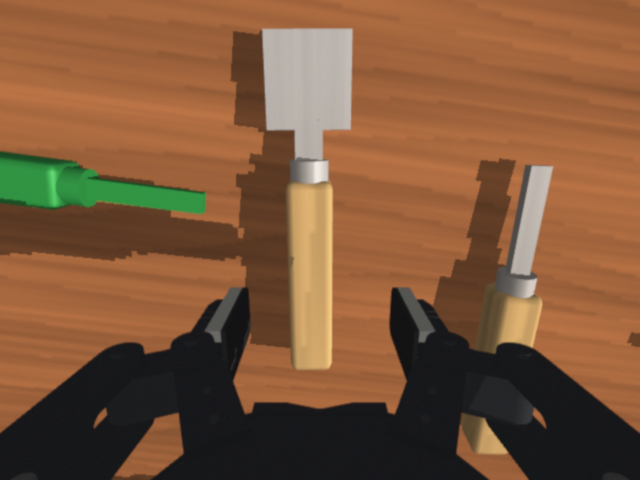

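Jaws straddle the broad handle at (310,275), with the green blade well clear at (205,203). I'll descend and grip.

jog_arm:
  increments:
    - {"x": -0.1, "y": -0.3, "z": 2, "rx": 0, "ry": 0, "rz": 0}
    - {"x": 0, "y": 0, "z": 2, "rx": 0, "ry": 0, "rz": 0}
    - {"x": 0, "y": 0, "z": 1.2, "rx": 0, "ry": 0, "rz": 0}
    - {"x": 0, "y": 0, "z": 0, "rx": 0, "ry": 0, "rz": 0}

```text
t: 11.05
position: [479.8, 395.8, 8.8]
ee_rot: [0.0, 0.998, 0.068, -0.0]
contact_force: [0.0, -0.5, -0.3]
opening: 59.6
```

jog_arm:
  increments:
    - {"x": 0, "y": 0, "z": 0, "rx": 0, "ry": 0, "rz": 0}
    - {"x": 0, "y": 0, "z": 0, "rx": 0, "ry": 0, "rz": 0}
    - {"x": 0, "y": 0, "z": 0, "rx": 0, "ry": 0, "rz": 0}
    - {"x": 0, "y": 0, "z": 0, "rx": 0, "ry": 0, "rz": 0}
    - {"x": 0, "y": 0, "z": 0, "rx": 0, "ry": 0, "rz": 0}
    - {"x": 0, "y": 0, "z": 0, "rx": 0, "ry": 0, "rz": 0}
    - {"x": 0, "y": 0, "z": 0, "rx": 0, "ry": 0, "rz": 0}
    - {"x": 0, "y": 0, "z": 0, "rx": 0, "ry": 0, "rz": 0}
  fingers: 1

```text
t: 11.85
position: [480.5, 396.6, 10.7]
ee_rot: [-0.0, 0.998, 0.068, 0.001]
contact_force: [-1.1, -1.6, 8.7]
opening: 22.9
```

jog_arm:
  increments:
    - {"x": 0, "y": 0, "z": -1, "rx": 0, "ry": 0, "rz": 0}
    - {"x": 0, "y": 0, "z": -2, "rx": 0, "ry": 0, "rz": 0}
    - {"x": 0, "y": 0, "z": -2, "rx": 0, "ry": 0, "rz": 0}
    - {"x": 0, "y": 0, "z": -2, "rx": 0, "ry": 0, "rz": 0}
    - {"x": 0, "y": 0, "z": -2, "rx": 0, "ry": 0, "rz": 0}
    - {"x": 0, "y": 0, "z": 0, "rx": 0, "ry": 0, "rz": 0}

```text
t: 12.45
position: [481.0, 397.2, 102.8]
ee_rot: [-0.001, 0.998, 0.068, 0.002]
contact_force: [0.9, 1.0, -2.2]
opening: 22.8
```

```bash
python3 -c "
from h import *
from bench import manip
go((498,58.6,97),-0.008)
cv2.imwrite('pics/w6.png',manip.camera('wrist'))"
```

```text
t 12.45 pos [481.  397.2 102.8] phi 0.137 down [ 0.0035  0.0029 -1.    ] open 22.8 F [ 0.9  1.  -2.2]
rz first total 0.145
then tool shift cm [ 1.97 33.85  0.58] world [  17.  -338.6   -5.8]
```

View pics/w6.png

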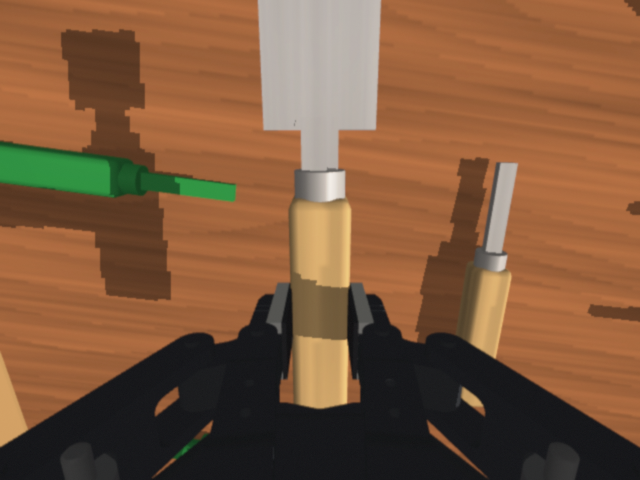

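```bash
python3 -c "
from h import *
from bench import manip
m=manip.camera_model('wrist')
p=cast(m,321,199,92+20);b=cast(m,320,129,92+12);s,R=where();x=np.array([np.cos(.137),np.sin(.137)])
for q,o in ((p,55),(b,80)):
  d=(q-s['position'])[:2];print('origin ahead of TCP along',d@x-o,'lat',d@[-x[1],x[0]])
"
```

```text
origin ahead of TCP along -6.35143158994115 lat -2.1596011328326603
origin ahead of TCP along -6.255468854922853 lat -1.8042164887987004
```

jog_arm:
  increments:
    - {"x": 0, "y": 0, "z": 0, "rx": 0, "ry": 0, "rz": 0.07}
    - {"x": 0, "y": 0, "z": 0, "rx": 0, "ry": 0, "rz": 0.075}
    - {"x": 0.3, "y": 2, "z": 0, "rx": 0, "ry": 0, "rz": 0}
    - {"x": 0.3, "y": 3, "z": 0, "rx": 0, "ry": 0, "rz": 0}
    - {"x": 0.3, "y": 3, "z": 0, "rx": 0, "ry": 0, "rz": 0}
    - {"x": 0.3, "y": 3.5, "z": 0, "rx": 0, "ry": 0, "rz": 0}
    - {"x": 0.3, "y": 3.5, "z": 0, "rx": 0, "ry": 0, "rz": 0}
    - {"x": 0.3, "y": 3.5, "z": 0, "rx": 0, "ry": 0, "rz": 0}
    - {"x": 0.3, "y": 3.5, "z": 0, "rx": 0, "ry": 0, "rz": 0}
    - {"x": 0.2, "y": 3.5, "z": 0, "rx": 0, "ry": 0, "rz": 0}

```text
t: 13.5
position: [500.3, 139.4, 98.7]
ee_rot: [0.0, 1.0, -0.004, -0.0]
contact_force: [0.7, -0.7, -1.6]
opening: 22.3
```

jog_arm:
  increments:
    - {"x": 0, "y": 3, "z": 0, "rx": 0, "ry": 0, "rz": 0}
    - {"x": 0, "y": 3, "z": 0, "rx": 0, "ry": 0, "rz": 0}
    - {"x": 0, "y": 2, "z": 0, "rx": 0, "ry": 0, "rz": 0}
    - {"x": 0, "y": 0, "z": 0, "rx": 0, "ry": 0, "rz": 0}
    - {"x": 0, "y": 0, "z": 0, "rx": 0, "ry": 0, "rz": 0}

```text
t: 14.0
position: [499.8, 60.9, 98.9]
ee_rot: [-0.0, 1.0, -0.004, -0.0]
contact_force: [-0.9, 1.2, -1.5]
opening: 22.4
```

```bash
python3 -c "
from h import *
from bench import manip
go((501.5,58.6,55.7),-0.008)
m=manip.camera_model('wrist');cv2.imwrite('pics/w7.png',manip.camera('wrist'));np.save('w7.npy',m['world_to_cam'])"
```

```text
t 14.00 pos [499.8  60.9  98.9] phi -0.009 down [-7.e-04  1.e-04 -1.e+00] open 22.4 F [-0.9  1.2 -1.5]
rz first total -0.001
then tool shift cm [0.17 0.23 4.32] world [  1.7  -2.3 -43.2]
```

View pics/w7.png

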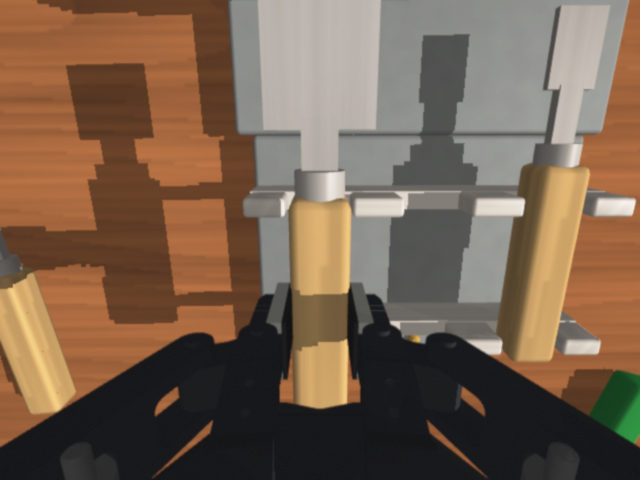

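```bash
python3 - <<'E'
from meas import *
from bench import manip
m=manip.camera_model("wrist");m["world_to_cam"]=np.load("w7.npy");a=cv2.imread("pics/w7.png")
blobs(a,m,(0,0,190),(180,45,255),(235,193,640,220),67,"rail",80)
blobs(a,m,(0,0,190),(180,45,255),(380,320,640,360),67,"railn",80)
for u in (288,351,403,473,524):print(u,cast(m,u,208,67).round(1))
E
```

```text
rail [281 193  13  23] c [539.7  75.9] yaw -0.428 LW [11.2  3.9]
rail [322 193  28   8] c [542.8  52.9] yaw -1.461 LW [11.6  3.4]
rail [356 193  52  23] c [537.4  28.2] yaw -1.49 LW [25.7  9.3]
rail [476 199  49  17] c [536.4 -30.3] yaw 1.558 LW [23.5  8.5]
rail [596 199  39  17] c [536.1 -87.5] yaw 1.541 LW [18.4  8. ]
railn [470 341  32  13] c [457.7 -34.3] yaw 1.324 LW [15.8  7.1]
railn [566 341  34  13] c [456.5 -86.9] yaw 1.548 LW [18.1  8.2]
288 [536.9  74.9  67. ]
351 [536.6  43.6  67. ]
403 [536.4  17.7  67. ]
473 [536.  -17.1  67. ]
524 [535.8 -42.4  67. ]
```

jog_arm:
  increments:
    - {"x": 0.25, "y": 0.15, "z": 1, "rx": 0, "ry": 0, "rz": 0}
    - {"x": 0, "y": 0, "z": 1, "rx": 0, "ry": 0, "rz": 0}
    - {"x": 0, "y": 0, "z": 1, "rx": 0, "ry": 0, "rz": 0}
    - {"x": 0, "y": 0, "z": 0.7, "rx": 0, "ry": 0, "rz": 0}
    - {"x": 0, "y": 0, "z": 0.5, "rx": 0, "ry": 0, "rz": 0}
    - {"x": 0, "y": 0, "z": 0, "rx": 0, "ry": 0, "rz": 0}
    - {"x": 0, "y": 0, "z": 0, "rx": 0, "ry": 0, "rz": 0}

```text
t: 14.75
position: [502.7, 59.5, 57.4]
ee_rot: [-0.0, 1.0, -0.004, 0.0]
contact_force: [0.6, -0.4, -2.2]
opening: 22.8
```

```bash
python3 -c "
from h import *
from bench import manip
go(None)
cv2.imwrite('pics/w8.png',manip.camera('wrist'))"
```

```text
t 14.75 pos [502.7  59.5  57.4] phi -0.008 down [ 0.e+00  1.e-04 -1.e+00] open 22.8 F [ 0.6 -0.4 -2.2]
```

View pics/w8.png

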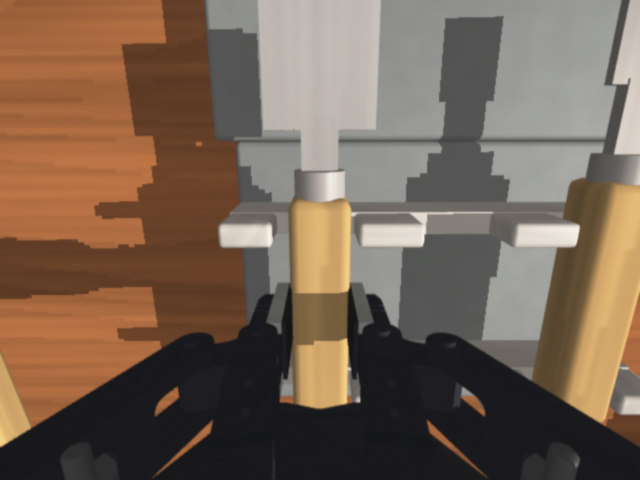

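Chisel sits between the notch lands, at columns 272 and 357, and about 1-2 mm right of centre. I'll nudge it across and lower it onto the floor.

jog_arm:
  increments:
    - {"x": 0, "y": -0.15, "z": 0.1, "rx": 0, "ry": 0, "rz": 0}
    - {"x": 0, "y": 0, "z": 0.1, "rx": 0, "ry": 0, "rz": 0}
    - {"x": 0, "y": 0, "z": 0.1, "rx": 0, "ry": 0, "rz": 0}
    - {"x": 0, "y": 0, "z": 0, "rx": 0, "ry": 0, "rz": 0}

```text
t: 15.2
position: [502.9, 61.3, 55.5]
ee_rot: [0.0, 1.0, -0.004, 0.0]
contact_force: [-10.5, -1.6, 27.5]
opening: 22.4
```

jog_arm:
  increments:
    - {"x": 0, "y": 0, "z": -0.1, "rx": 0, "ry": 0, "rz": 0}
    - {"x": 0, "y": 0, "z": 0, "rx": 0, "ry": 0, "rz": 0}

```text
t: 15.4
position: [502.8, 61.0, 55.6]
ee_rot: [-0.0, 1.0, -0.004, 0.0]
contact_force: [-3.6, 1.0, 10.5]
opening: 22.5
```

jog_arm:
  increments:
    - {"x": 0, "y": 0, "z": 0, "rx": 0, "ry": 0, "rz": 0}
    - {"x": 0, "y": 0, "z": 0, "rx": 0, "ry": 0, "rz": 0}
    - {"x": 0, "y": 0, "z": 0, "rx": 0, "ry": 0, "rz": 0}
    - {"x": 0, "y": 0, "z": 0, "rx": 0, "ry": 0, "rz": 0}
    - {"x": 0, "y": 0, "z": 0, "rx": 0, "ry": 0, "rz": 0}
  fingers: -0.2

```text
t: 15.9
position: [502.6, 61.0, 55.2]
ee_rot: [-0.0, 1.0, -0.004, -0.0]
contact_force: [-0.5, -0.0, -0.4]
opening: 51.5
```

jog_arm:
  increments:
    - {"x": 0, "y": 0, "z": -1, "rx": 0, "ry": 0, "rz": 0}
    - {"x": 0, "y": 0, "z": -3, "rx": 0, "ry": 0, "rz": 0}
    - {"x": 0, "y": 0, "z": -4, "rx": 0, "ry": 0, "rz": 0}
    - {"x": 0, "y": 0, "z": -4, "rx": 0, "ry": 0, "rz": 0}
    - {"x": -3, "y": 0, "z": 0, "rx": 0, "ry": 0, "rz": 0}
    - {"x": -2, "y": 0, "z": 0, "rx": 0, "ry": 0, "rz": 0}
    - {"x": 0, "y": 0, "z": 0, "rx": 0, "ry": 0, "rz": 0}

```text
t: 16.6
position: [450.8, 61.3, 176.2]
ee_rot: [0.0, 1.0, -0.004, 0.0]
contact_force: [0.0, 0.8, 0.7]
opening: 51.5
```

```bash
python3 -c "
from h import *
from bench import manip
go((431,270.5,60),0.103)
m=manip.camera_model('wrist');cv2.imwrite('pics/w9.png',manip.camera('wrist'));np.save('w9.npy',m['world_to_cam'])"
```

```text
t 16.60 pos [450.8  61.3 176.2] phi -0.008 down [ 3.e-04 -6.e-04 -1.e+00] open 51.5 F [0.  0.8 0.7]
rz first total -0.111
then tool shift cm [  0.18 -21.01  11.62] world [ -19.8  209.2 -116.2]
```

View pics/w9.png

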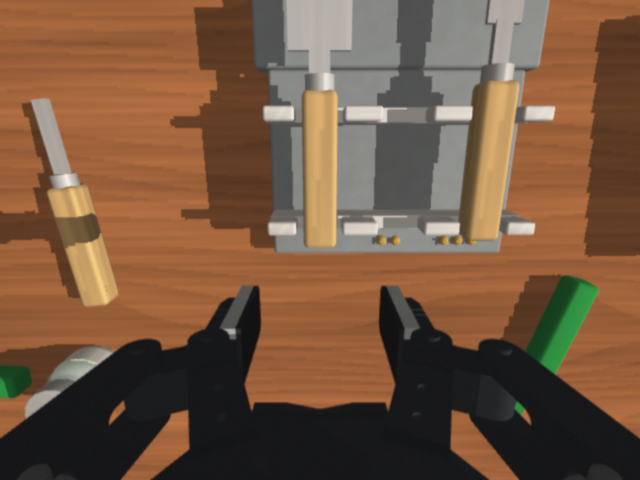

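The broad chisel lies in both notches, with its handle between (320,90) and (320,245). I'll check its position along the pocket and locate the narrow chisel again.

```bash
python3 - <<'E'
from meas import *
from bench import manip
m=manip.camera_model("wrist");m["world_to_cam"]=np.load("w9.npy");a=cv2.imread("pics/w9.png")
Y=((14,70,140),(32,170,255))
blobs(a,m,*Y,(295,85,345,250),57,"broad",1000)
blobs(a,m,*Y,(455,78,525,245),57,"third",1000)
blobs(a,m,(14,60,70),(32,190,255),(40,180,125,310),12,"narrow",500)
blobs(a,m,(0,0,190),(180,45,255),(255,100,565,240),67,"rail",80)
E
```

```text
broad [305  90  33 158] c [499.   58.6] yaw -0.006 LW [112.2  22.8]
third [470  80  49 165] c [504.  -65.6] yaw -0.01 LW [112.8  21.5]
narrow [ 46 184  73 123] c [429.3 272.5] yaw 0.09 LW [111.1  37.6]
rail [264 106  30  14] c [537.4  86.2] yaw 1.55 LW [19.5  7.6]
rail [347 107  41  15] c [536.7  27.4] yaw 1.517 LW [27.3  8. ]
rail [436 107  36  13] c [536.4 -30.5] yaw 1.555 LW [23.6  7.6]
rail [526 106  29  14] c [536.  -87.8] yaw 1.556 LW [18.4  7.9]
rail [345 216  38  18] c [458.2  27. ] yaw -1.375 LW [28.1  9.8]
rail [269 223  27  11] c [457.5  86.9] yaw 1.569 LW [19.3  7.6]
rail [427 223  32  11] c [456.8 -29.9] yaw 1.568 LW [23.1  8.1]
rail [509 223  26  11] c [456.4 -87.3] yaw 1.536 LW [18.   8.1]
```

jog_arm:
  increments:
    - {"x": 0, "y": 0, "z": 0, "rx": 0, "ry": 0, "rz": -0.111}
    - {"x": 0, "y": -3, "z": 0, "rx": 0, "ry": 0, "rz": 0}
    - {"x": 0, "y": -3.5, "z": 0, "rx": 0, "ry": 0, "rz": 0}
    - {"x": 0, "y": -3.5, "z": 0, "rx": 0, "ry": 0, "rz": 0}
    - {"x": 0.1, "y": -3.5, "z": 0, "rx": 0, "ry": 0, "rz": 0}
    - {"x": 0.1, "y": -3.5, "z": 2, "rx": 0, "ry": 0, "rz": 0}
    - {"x": 0.1, "y": -3, "z": 2, "rx": 0, "ry": 0, "rz": 0}
    - {"x": 0, "y": -1, "z": 4, "rx": 0, "ry": 0, "rz": 0}
    - {"x": 0, "y": 0, "z": 3, "rx": 0, "ry": 0, "rz": 0}
    - {"x": 0, "y": 0, "z": 0, "rx": 0, "ry": 0, "rz": 0}
  fingers: -0.4

```text
t: 17.65
position: [432.6, 270.1, 62.3]
ee_rot: [0.001, 0.999, 0.052, -0.003]
contact_force: [-0.6, -1.1, 0.6]
opening: 59.7
```

```bash
python3 -c "
from h import *
from bench import manip
go((432,271,9),0.103)
m=manip.camera_model('wrist');cv2.imwrite('pics/w10.png',manip.camera('wrist'));np.save('w10.npy',m['world_to_cam'])"
```

```text
t 17.65 pos [432.6 270.1  62.3] phi 0.103 down [-0.0051 -0.0023 -1.    ] open 59.7 F [-0.6 -1.1  0.6]
rz first total 0.000
then tool shift cm [-0.05 -0.1   5.33] world [ -0.6   0.9 -53.3]
```

View pics/w10.png

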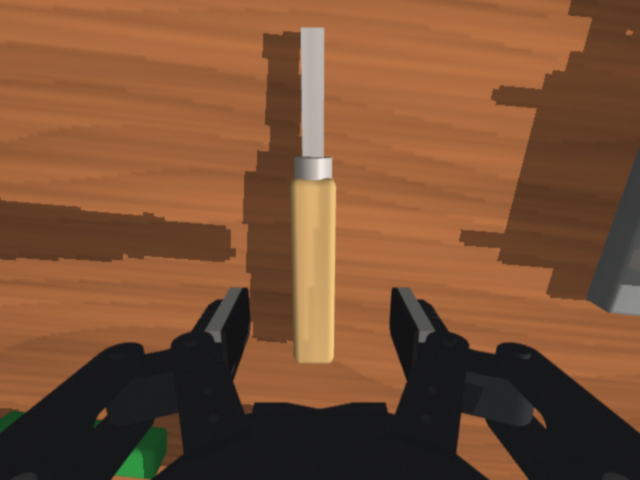

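Jaws straddle the narrow handle, centred at column 314 and parallel to the fingers. I'll descend and grip.

jog_arm:
  increments:
    - {"x": 0, "y": -0.1, "z": 2, "rx": 0, "ry": 0, "rz": 0}
    - {"x": 0, "y": 0, "z": 2, "rx": 0, "ry": 0, "rz": 0}
    - {"x": 0, "y": 0, "z": 1.3, "rx": 0, "ry": 0, "rz": 0}
    - {"x": 0, "y": 0, "z": 0, "rx": 0, "ry": 0, "rz": 0}

```text
t: 18.1
position: [434.2, 271.4, 12.3]
ee_rot: [0.0, 0.999, 0.051, -0.0]
contact_force: [0.9, -0.1, 1.0]
opening: 60.0
```

jog_arm:
  increments:
    - {"x": 0, "y": 0, "z": 0, "rx": 0, "ry": 0, "rz": 0}
    - {"x": 0, "y": 0, "z": 0, "rx": 0, "ry": 0, "rz": 0}
    - {"x": 0, "y": 0, "z": 0, "rx": 0, "ry": 0, "rz": 0}
    - {"x": 0, "y": 0, "z": 0, "rx": 0, "ry": 0, "rz": 0}
    - {"x": 0, "y": 0, "z": 0, "rx": 0, "ry": 0, "rz": 0}
    - {"x": 0, "y": 0, "z": 0, "rx": 0, "ry": 0, "rz": 0}
    - {"x": 0, "y": 0, "z": 0, "rx": 0, "ry": 0, "rz": 0}
    - {"x": 0, "y": 0, "z": 0, "rx": 0, "ry": 0, "rz": 0}
  fingers: 1

```text
t: 18.9
position: [434.6, 271.9, 13.6]
ee_rot: [-0.0, 0.999, 0.051, 0.001]
contact_force: [-2.3, -2.8, 14.2]
opening: 22.3
```

jog_arm:
  increments:
    - {"x": 0, "y": 0, "z": -1, "rx": 0, "ry": 0, "rz": 0}
    - {"x": 0, "y": 0, "z": -2, "rx": 0, "ry": 0, "rz": 0}
    - {"x": 0, "y": 0, "z": -2, "rx": 0, "ry": 0, "rz": 0}
    - {"x": 0, "y": 0, "z": -2, "rx": 0, "ry": 0, "rz": 0}
    - {"x": 0, "y": 0, "z": -2, "rx": 0, "ry": 0, "rz": 0}
    - {"x": 0, "y": 0, "z": 0, "rx": 0, "ry": 0, "rz": 0}

```text
t: 19.5
position: [435.1, 272.3, 105.3]
ee_rot: [-0.001, 0.999, 0.051, 0.002]
contact_force: [0.9, -0.1, -1.1]
opening: 22.1
```

```bash
python3 -c "
from h import *
from bench import manip
go((501,-0.7,100),-0.007)
m=manip.camera_model('wrist');cv2.imwrite('pics/w11.png',manip.camera('wrist'))
"
```

```text
t 19.50 pos [435.1 272.3 105.3] phi 0.103 down [ 0.0037  0.002  -1.    ] open 22.1 F [ 0.9 -0.1 -1.1]
rz first total 0.110
then tool shift cm [ 6.78 27.25  0.53] world [  65.9 -273.    -5.3]
```

View pics/w11.png

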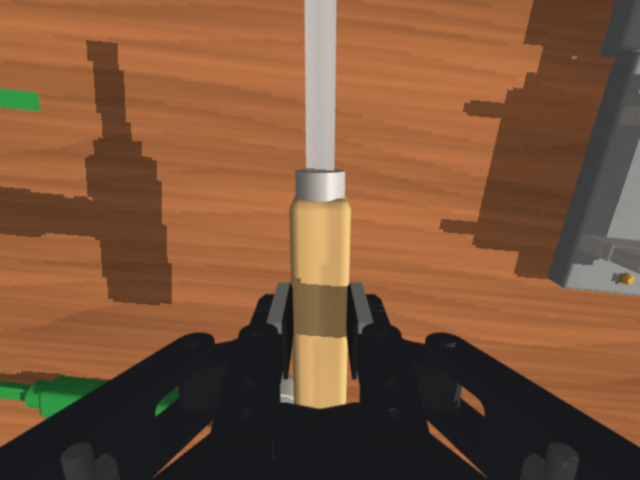

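jog_arm:
  increments:
    - {"x": 0, "y": 0, "z": -0.5, "rx": 0, "ry": 0, "rz": 0.11}
    - {"x": 0.8, "y": 2, "z": 0, "rx": 0, "ry": 0, "rz": 0}
    - {"x": 1, "y": 3, "z": 0, "rx": 0, "ry": 0, "rz": 0}
    - {"x": 1, "y": 3, "z": 0, "rx": 0, "ry": 0, "rz": 0}
    - {"x": 1, "y": 3, "z": 0, "rx": 0, "ry": 0, "rz": 0}
    - {"x": 1, "y": 3, "z": 0, "rx": 0, "ry": 0, "rz": 0}
    - {"x": 1, "y": 3, "z": 0, "rx": 0, "ry": 0, "rz": 0}
    - {"x": 1, "y": 3, "z": 0, "rx": 0, "ry": 0, "rz": 0}
    - {"x": 0, "y": 3, "z": 0, "rx": 0, "ry": 0, "rz": 0}
    - {"x": 0, "y": 3, "z": 0, "rx": 0, "ry": 0, "rz": 0}

```text
t: 20.55
position: [499.6, 9.8, 106.6]
ee_rot: [-0.0, 1.0, -0.004, -0.001]
contact_force: [-0.8, 0.5, -2.4]
opening: 22.3
```

jog_arm:
  increments:
    - {"x": 0, "y": 1.2, "z": 0, "rx": 0, "ry": 0, "rz": 0}
    - {"x": 0, "y": 0, "z": 0, "rx": 0, "ry": 0, "rz": 0}
    - {"x": 0, "y": 0, "z": 0, "rx": 0, "ry": 0, "rz": 0}

```text
t: 20.85
position: [499.8, -0.1, 107.0]
ee_rot: [-0.0, 1.0, -0.003, -0.0]
contact_force: [0.2, 1.1, -0.6]
opening: 22.2
```

```bash
python3 -c "
from h import *
from bench import manip
go((501.5,-0.3,62),-0.007)
m=manip.camera_model('wrist');cv2.imwrite('pics/w12.png',manip.camera('wrist'))
"
```

```text
t 20.85 pos [ 4.998e+02 -1.000e-01  1.070e+02] phi -0.007 down [-5.e-04  5.e-04 -1.e+00] open 22.2 F [ 0.2  1.1 -0.6]
rz first total 0.000
then tool shift cm [0.17 0.02 4.5 ] world [  1.7  -0.2 -45. ]
```

View pics/w12.png

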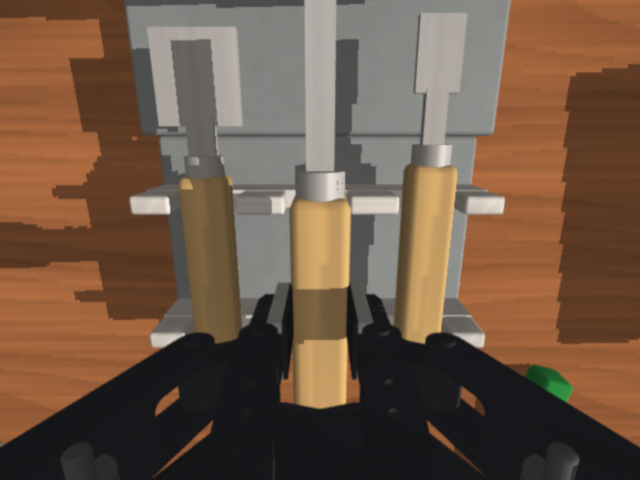

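Narrow chisel is centred over pocket 2, between lands at columns 238 and 399. I'll lower it.

jog_arm:
  increments:
    - {"x": 0.15, "y": 0, "z": 1, "rx": 0, "ry": 0, "rz": 0}
    - {"x": 0, "y": 0, "z": 1, "rx": 0, "ry": 0, "rz": 0}
    - {"x": 0, "y": 0, "z": 1, "rx": 0, "ry": 0, "rz": 0}
    - {"x": 0, "y": 0, "z": 1, "rx": 0, "ry": 0, "rz": 0}
    - {"x": 0, "y": 0, "z": 0.6, "rx": 0, "ry": 0, "rz": 0}
    - {"x": 0, "y": 0, "z": 0, "rx": 0, "ry": 0, "rz": 0}
    - {"x": 0, "y": 0, "z": 0, "rx": 0, "ry": 0, "rz": 0}

```text
t: 21.6
position: [501.5, -0.9, 61.3]
ee_rot: [-0.0, 1.0, -0.004, -0.0]
contact_force: [0.3, 0.5, -1.3]
opening: 22.2
```

```bash
python3 -c "
from h import *
from bench import manip
go((501.5,-0.3,58.6),-0.007)
cv2.imwrite('pics/w13.png',manip.camera('wrist'))
"
```

```text
t 21.60 pos [501.5  -0.9  61.3] phi -0.007 down [-2.e-04  1.e-04 -1.e+00] open 22.2 F [ 0.3  0.5 -1.3]
rz first total -0.000
then tool shift cm [-0.   -0.06  0.27] world [-0.   0.6 -2.7]
```

View pics/w13.png

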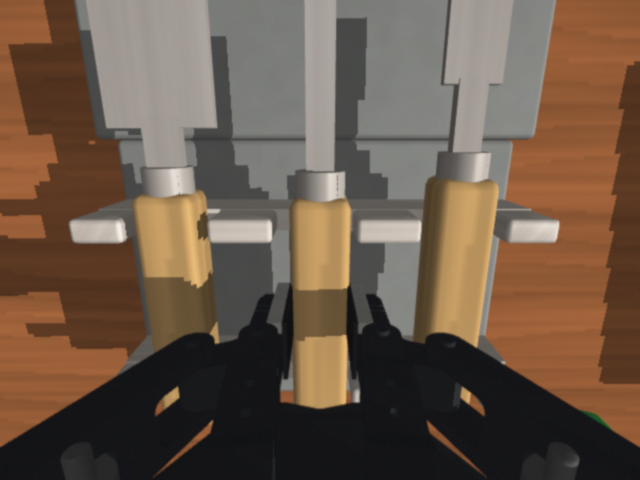

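jog_arm:
  increments:
    - {"x": 0, "y": -0.12, "z": 0.1, "rx": 0, "ry": 0, "rz": 0}
    - {"x": 0, "y": 0, "z": 0.1, "rx": 0, "ry": 0, "rz": 0}
    - {"x": 0, "y": 0, "z": 0.1, "rx": 0, "ry": 0, "rz": 0}
    - {"x": 0, "y": 0, "z": 0, "rx": 0, "ry": 0, "rz": 0}

```text
t: 22.05
position: [501.6, 0.3, 58.6]
ee_rot: [0.0, 1.0, -0.004, 0.0]
contact_force: [-2.6, -0.2, 7.5]
opening: 22.0
```

Contact with the notch floor is at the expected height (58.6). I'll release and retreat.

jog_arm:
  increments:
    - {"x": 0, "y": 0, "z": 0, "rx": 0, "ry": 0, "rz": 0}
    - {"x": 0, "y": 0, "z": 0, "rx": 0, "ry": 0, "rz": 0}
    - {"x": 0, "y": 0, "z": 0, "rx": 0, "ry": 0, "rz": 0}
    - {"x": 0, "y": 0, "z": 0, "rx": 0, "ry": 0, "rz": 0}
    - {"x": 0, "y": 0, "z": 0, "rx": 0, "ry": 0, "rz": 0}
  fingers: 0.05

```text
t: 22.55
position: [501.5, 0.3, 58.3]
ee_rot: [-0.0, 1.0, -0.004, -0.0]
contact_force: [-0.7, 0.2, 0.1]
opening: 40.5
```

jog_arm:
  increments:
    - {"x": 0, "y": 0, "z": -1, "rx": 0, "ry": 0, "rz": 0}
    - {"x": 0, "y": 0, "z": -3, "rx": 0, "ry": 0, "rz": 0}
    - {"x": 0, "y": 0, "z": -4, "rx": 0, "ry": 0, "rz": 0}
    - {"x": 0, "y": 0, "z": -4, "rx": 0, "ry": 0, "rz": 0}
    - {"x": -3, "y": 0, "z": 0, "rx": 0, "ry": 0, "rz": 0}
    - {"x": -2, "y": 0, "z": 0, "rx": 0, "ry": 0, "rz": 0}
    - {"x": 0, "y": 0, "z": 0, "rx": 0, "ry": 0, "rz": 0}

```text
t: 23.25
position: [449.7, 0.5, 179.2]
ee_rot: [0.0, 1.0, -0.004, 0.0]
contact_force: [1.0, 0.4, -0.1]
opening: 40.5
```

```bash
python3 - <<'E'
from meas import *
from bench import manip
go((542.5,-402,170),-0.82)
m=manip.camera_model('wrist');a=manip.camera('wrist');cv2.imwrite('pics/w14.png',a);np.save('w14.npy',m['world_to_cam'])
E
```

```text
t 23.25 pos [449.7   0.5 179.2] phi -0.007 down [ 3.e-04 -8.e-04 -1.e+00] open 40.5 F [ 1.   0.4 -0.1]
rz first total 0.813
then tool shift cm [35.76 20.68  0.92] world [  92.8 -402.5   -9.2]
```

View pics/w14.png

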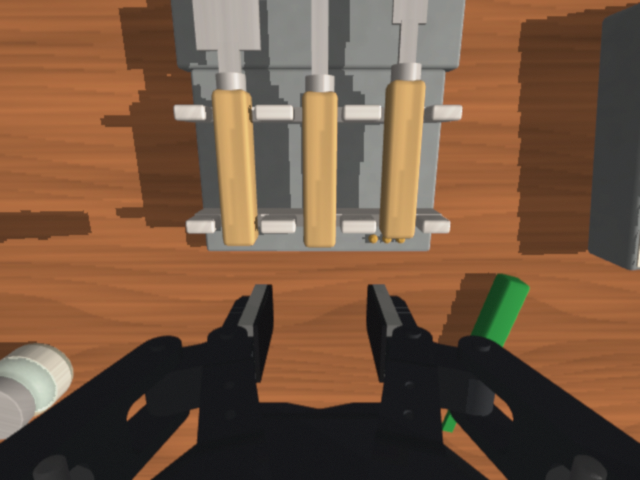

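Both chisels are seated across both rails: broad at column 236, narrow at column 320, third still in place at column 403. Back to the lever.

jog_arm:
  increments:
    - {"x": 0, "y": 0, "z": 0, "rx": 0, "ry": 0, "rz": 0.116}
    - {"x": 0, "y": 0, "z": 0, "rx": 0, "ry": 0, "rz": 0.116}
    - {"x": 0, "y": 0, "z": 0, "rx": 0, "ry": 0, "rz": 0.116}
    - {"x": 0, "y": 0, "z": 0, "rx": 0, "ry": 0, "rz": 0.116}
    - {"x": 0, "y": 0, "z": 0, "rx": 0, "ry": 0, "rz": 0.116}
    - {"x": 0, "y": 0, "z": 0, "rx": 0, "ry": 0, "rz": 0.116}
    - {"x": 0, "y": 0, "z": 0, "rx": 0, "ry": 0, "rz": 0.117}
  fingers: -1

```text
t: 24.0
position: [452.2, 0.7, 178.6]
ee_rot: [-0.0, 0.916, -0.401, 0.0]
contact_force: [-0.4, 0.3, 0.4]
opening: 85.4
```

jog_arm:
  increments:
    - {"x": 2, "y": 1.2, "z": 0, "rx": 0, "ry": 0, "rz": 0}
    - {"x": 3.5, "y": 2, "z": 0, "rx": 0, "ry": 0, "rz": 0}
    - {"x": 3.5, "y": 2, "z": 0, "rx": 0, "ry": 0, "rz": 0}
    - {"x": 3.5, "y": 2, "z": 0, "rx": 0, "ry": 0, "rz": 0}
    - {"x": 3.5, "y": 2, "z": 0, "rx": 0, "ry": 0, "rz": 0}
    - {"x": 3.5, "y": 2, "z": 0, "rx": 0, "ry": 0, "rz": 0}
    - {"x": 3.5, "y": 2, "z": 0, "rx": 0, "ry": 0, "rz": 0}
    - {"x": 3.5, "y": 2, "z": 0, "rx": 0, "ry": 0, "rz": 0}
    - {"x": 3.5, "y": 2, "z": 0, "rx": 0, "ry": 0, "rz": 0}
    - {"x": 3.5, "y": 2, "z": 0, "rx": 0, "ry": 0, "rz": 0}

```text
t: 25.0
position: [540.3, -377.2, 178.3]
ee_rot: [-0.0, 0.917, -0.399, 0.0]
contact_force: [-0.2, 1.3, 0.3]
opening: 85.0
```

```bash
python3 - <<'E'
from meas import *
from bench import manip
go((543,-402.5,92),-0.82)
m=manip.camera_model("wrist");m["world_to_cam"]=np.load("w14.npy");a=cv2.imread("pics/w14.png")
Y=((14,70,140),(32,170,255))
blobs(a,m,*Y,(205,85,262,250),57,"broad",1000)
blobs(a,m,*Y,(298,85,345,250),57,"narrow",1000)
blobs(a,m,*Y,(375,75,430,240),57,"third",1000)
E
```

```text
t 25.00 pos [ 540.3 -377.2  178.3] phi -0.820 down [ 1.e-04  0.e+00 -1.e+00] open 85.0 F [-0.2  1.3  0.3]
rz first total -0.000
then tool shift cm [2.03 1.53 8.63] world [  2.7 -25.3 -86.3]
broad [213  90  46 156] c [499.3  59.6] yaw -0.007 LW [110.9  26. ]
narrow [305  92  33 156] c [497.4  -2.2] yaw -0.009 LW [112.3  22.9]
third [385  80  41 160] c [504.  -63.2] yaw -0.009 LW [112.7  22.1]
```

jog_arm:
  increments:
    - {"x": 0.8, "y": 0.6, "z": 0, "rx": 0, "ry": 0, "rz": 0}
    - {"x": 0.6, "y": 0.5, "z": 0, "rx": 0, "ry": 0, "rz": 0}
    - {"x": 0, "y": 0, "z": 0, "rx": 0, "ry": 0, "rz": 0}
    - {"x": 0, "y": 0, "z": 0, "rx": 0, "ry": 0, "rz": 0}

```text
t: 25.4
position: [541.5, -391.8, 178.4]
ee_rot: [-0.0, 0.917, -0.398, -0.0]
contact_force: [0.3, 0.6, 0.1]
opening: 85.4
```

```bash
python3 - <<'E'
from meas import *
from bench import manip
go((543,-402.5,92),-0.82)
m=manip.camera_model('wrist');a=manip.camera('wrist');cv2.imwrite('pics/w15.png',a);np.save('w15.npy',m['world_to_cam'])
E
```

```text
t 25.40 pos [ 541.5 -391.8  178.4] phi -0.819 down [ 1.e-04  5.e-04 -1.e+00] open 85.4 F [0.3 0.6 0.1]
rz first total 0.001
then tool shift cm [0.88 0.62 8.64] world [  1.5 -10.7 -86.4]
```

View pics/w15.png

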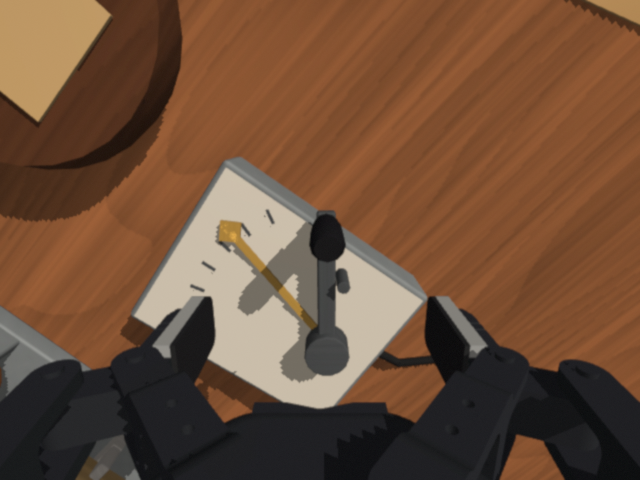

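Lever still sits at the pin, with the knob at (327,235). I'll descend and grip.

jog_arm:
  increments:
    - {"x": 0.9, "y": 0.6, "z": 0, "rx": 0, "ry": 0, "rz": 0}
    - {"x": 0, "y": 0, "z": 2, "rx": 0, "ry": 0, "rz": 0}
    - {"x": 0, "y": 0, "z": 2, "rx": 0, "ry": 0, "rz": 0}
    - {"x": 0, "y": 0, "z": 2, "rx": 0, "ry": 0, "rz": 0}
    - {"x": 0, "y": 0, "z": 2.3, "rx": 0, "ry": 0, "rz": 0}
    - {"x": 0, "y": 0, "z": 0, "rx": 0, "ry": 0, "rz": 0}

```text
t: 26.05
position: [541.7, -402.9, 92.5]
ee_rot: [-0.0, 0.917, -0.399, -0.002]
contact_force: [0.5, 1.0, 0.6]
opening: 85.3
```

jog_arm:
  increments:
    - {"x": 0, "y": 0, "z": 0, "rx": 0, "ry": 0, "rz": 0}
    - {"x": 0, "y": 0, "z": 0, "rx": 0, "ry": 0, "rz": 0}
    - {"x": 0, "y": 0, "z": 0, "rx": 0, "ry": 0, "rz": 0}
    - {"x": 0, "y": 0, "z": 0, "rx": 0, "ry": 0, "rz": 0}
    - {"x": 0, "y": 0, "z": 0, "rx": 0, "ry": 0, "rz": 0}
    - {"x": 0, "y": 0, "z": 0, "rx": 0, "ry": 0, "rz": 0}
    - {"x": 0, "y": 0, "z": 0, "rx": 0, "ry": 0, "rz": 0}
    - {"x": 0, "y": 0, "z": 0, "rx": 0, "ry": 0, "rz": 0}
  fingers: 1

```text
t: 26.85
position: [545.0, -402.4, 96.6]
ee_rot: [-0.001, 0.917, -0.398, 0.001]
contact_force: [5.7, 8.2, 7.4]
opening: 20.0
```

```bash
python3 - <<'E'
from meas import *
go(None)
E
```

```text
t 26.85 pos [ 545.  -402.4   96.6] phi -0.818 down [ 3.3e-03  5.0e-04 -1.0e+00] open 20.0 F [5.7 8.2 7.4]
```

jog_arm:
  increments:
    - {"x": -0.03, "y": -0.8, "z": 0, "rx": 0, "ry": 0, "rz": -0.05}
    - {"x": -0.06, "y": -1.07, "z": 0, "rx": 0, "ry": 0, "rz": -0.1}
    - {"x": -0.06, "y": -1.07, "z": 0, "rx": 0, "ry": 0, "rz": -0.1}
    - {"x": -0.06, "y": -1.07, "z": 0, "rx": 0, "ry": 0, "rz": -0.1}
    - {"x": -0.06, "y": -1.07, "z": 0, "rx": 0, "ry": 0, "rz": -0.1}
    - {"x": -0.06, "y": -1.07, "z": 0, "rx": 0, "ry": 0, "rz": -0.1}
    - {"x": -0.06, "y": -1.07, "z": 0, "rx": 0, "ry": 0, "rz": -0.1}
    - {"x": 0, "y": 0, "z": 0, "rx": 0, "ry": 0, "rz": 0}
    - {"x": 0, "y": 0, "z": 0, "rx": 0, "ry": 0, "rz": 0}

```text
t: 27.75
position: [577.2, -341.4, 96.5]
ee_rot: [0.0, 0.996, -0.085, 0.0]
contact_force: [-3.8, 0.8, 10.6]
opening: 19.7
```

```bash
python3 - <<'E'
from meas import *
from bench import manip
go(None)
s,R=where()
for p in ((469.8,-325.3),(470.7,-327)):
  d=s['position'][:2]-p;print(np.hypot(*d),np.arctan2(d[1],d[0]))
cv2.imwrite('pics/w16.png',manip.camera('wrist'))
E
```

```text
t 27.75 pos [ 577.2 -341.4   96.5] phi -0.170 down [ 7.e-04 -6.e-04 -1.e+00] open 19.7 F [-3.8  0.8 10.6]
108.57587112897555 -0.14900118227716447
107.44462305228542 -0.134597373158735
```

View pics/w16.png

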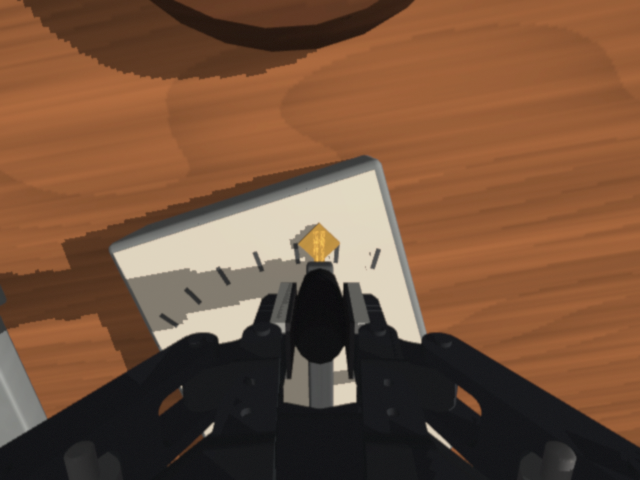

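Brass tip (319,224), lever end (320,264) and arm (320,395) lie on one column, so the lever is lined up. I'll open, rise and verify.

jog_arm:
  increments:
    - {"x": 0, "y": 0, "z": 0, "rx": 0, "ry": 0, "rz": 0}
    - {"x": 0, "y": 0, "z": 0, "rx": 0, "ry": 0, "rz": 0}
    - {"x": 0, "y": 0, "z": 0, "rx": 0, "ry": 0, "rz": 0}
    - {"x": 0, "y": 0, "z": 0, "rx": 0, "ry": 0, "rz": 0}
    - {"x": 0, "y": 0, "z": 0, "rx": 0, "ry": 0, "rz": 0}
    - {"x": 0, "y": 0, "z": 0, "rx": 0, "ry": 0, "rz": 0}
  fingers: -1

```text
t: 28.4
position: [576.9, -341.4, 95.2]
ee_rot: [-0.0, 0.996, -0.085, -0.0]
contact_force: [0.2, -0.2, -0.0]
opening: 85.3
```

jog_arm:
  increments:
    - {"x": 0, "y": 0, "z": -2, "rx": 0, "ry": 0, "rz": 0}
    - {"x": 0, "y": 0, "z": -3, "rx": 0, "ry": 0, "rz": 0}
    - {"x": 0, "y": 0, "z": -3, "rx": 0, "ry": 0, "rz": 0}
    - {"x": 0, "y": 0, "z": -3, "rx": 0, "ry": 0, "rz": 0}
    - {"x": 0, "y": 0, "z": -2, "rx": 0, "ry": 0, "rz": 0}
    - {"x": -3, "y": 0, "z": 0, "rx": 0, "ry": 0, "rz": 0}
    - {"x": -3, "y": 0, "z": 0, "rx": 0, "ry": 0, "rz": 0}
    - {"x": 0, "y": 0, "z": 0, "rx": 0, "ry": 0, "rz": 0}
    - {"x": 0, "y": 0, "z": 0, "rx": 0, "ry": 0, "rz": 0}

```text
t: 29.3
position: [517.6, -331.4, 225.7]
ee_rot: [0.0, 0.996, -0.085, 0.0]
contact_force: [0.0, -0.4, 0.0]
opening: 85.8
```

```bash
python3 - <<'E'
from meas import *
from bench import manip
go(None)
m=manip.camera_model('wrist');a=manip.camera('wrist');cv2.imwrite('pics/w17.png',a);np.save('w17.npy',m['world_to_cam'])
E
```

```text
t 29.30 pos [ 517.6 -331.4  225.7] phi -0.171 down [ 4.e-04 -5.e-04 -1.e+00] open 85.8 F [ 0.  -0.4  0. ]
```

View pics/w17.png

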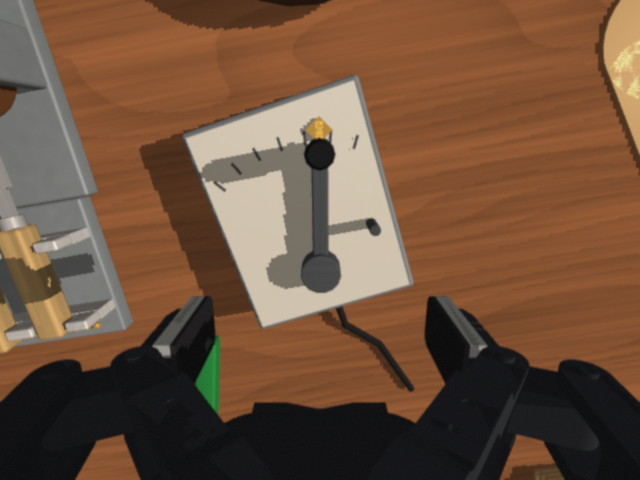

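```bash
python3 - <<'E'
from meas import *
from bench import manip
a=manip.camera('scene');cv2.imwrite('pics/s2.png',a)
b=manip.camera('top');cv2.imwrite('pics/t2.png',b)
o=cv2.imread('pics/top0.png');m=manip.camera_model('top')
for n,i in(('before',o),('after',b)):
    blobs(i,m,(14,70,110),(32,255,255),(360,180,385,252),57,n+" third",60)
    blobs(i,m,(0,100,40),(14,255,140),(228,118,270,170),40,n+" mallet",100)
    blobs(i,m,(0,0,170),(180,60,255),(225,285,265,325),65,n+" jar",100)
blobs(b,m,(14,70,110),(32,255,255),(315,200,340,254),57,"broad",60)
blobs(b,m,(14,70,110),(32,255,255),(340,200,361,251),57,"narrow",60)
E
```

```text
before third [367 209  10  40] c [499.1 -60.2] yaw -0.016 LW [110.6  22.8]
before mallet [228 124  37  44] c [733.6 296.9] yaw -0.408 LW [116.7  83.6]
before mallet [259 149  11  21] c [688.8 236.9] yaw -0.196 LW [52.5 27.8]
before jar [232 294  24  23] c [288.2 283.8] yaw -1.44 LW [57.9 49.1]
after third [367 209  10  40] c [498.9 -60. ] yaw -0.017 LW [110.5  23.3]
after mallet [228 124  37  44] c [733.  297.7] yaw -0.375 LW [115.8  82.7]
after mallet [259 149  11  21] c [688.9 236.9] yaw -0.187 LW [52.3 27.8]
after jar [232 294  24  23] c [288.1 283.8] yaw -1.393 LW [57.4 50.9]
broad [323 210   9  41] c [493.4  60.1] yaw -0.007 LW [112.8  22.6]
narrow [345 211  10  40] c [492.4  -0.8] yaw -0.01 LW [111.6  24.2]
```

View pics/t2.png

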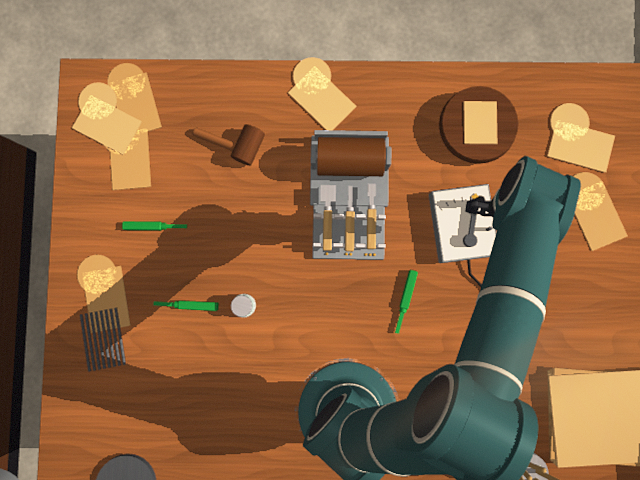

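View pics/s2.png

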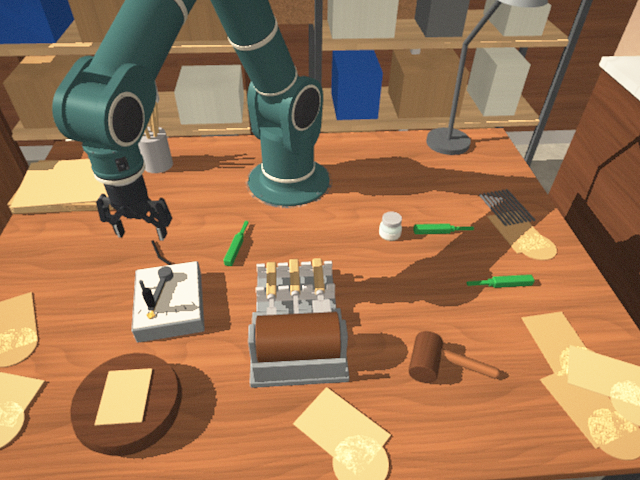

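All checks are good. The three chisels lie in the cradle at top-view columns 328, 350 and 372, the lever is over the pointer, the bystanders are unmoved and the arm is clear. I'm handing in.

```bash
python3 -c "
from bench import manip
print(manip.sense()['contact_force'].round(2)); print(manip.sign_off())"
```

```text
[-0.38  0.65  0.05]
the job is handed in; nothing more can be done
None
```

The job is done and handed in at about 29.4 s of the 72 s allowed; no verdict was reported.

I gripped the lever knob and swung it back until it pressed on the stop pin. I then laid the broad chisel in the one-stud pocket and the narrow chisel in the two-stud pocket, blades to the drum. Last, I regripped the knob and brought the lever up over the brass pointer, let go and rose clear.

What the last checks showed:
- **Lever:** in the wrist view, pivot, knob and pointer tip lie on one line to about 0.01 rad. The lever was still at the pin when I went back to it after loading both chisels.
- **Chisels:** in the last top view the broad is at (493.4, 60.1) mm and the narrow at (492.4, -0.8) mm. Both are within about 2 mm along and 2 mm across of their pockets as first measured, and within 0.01 rad of the pocket direction.
- **Bystanders:** third chisel, mallet and jar moved less than 1 mm between the first and last top views.
- **Robot:** contact force was about zero at hand-in.

Two readings disagreed:
- **Along the cradle:** the wrist and top cameras differ by about 5 mm, well inside the 16 mm allowed.
- **Lever angle:** the arm's reading put the lever at -0.135 to -0.149 rad, depending on the pivot estimate, against about -0.156 for the pointer. That is inside the 0.07 limit.

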